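Load the fan batteries into the charging tray and pile their covers

TASK

Get the fan batteries ready for the charging cabinet: swing the battery tray's hold-down frame up out of the way, stand every battery from the bench upright, terminals up, fully down in a slot of its own, and only then swing the frame back down until its tongue rests home in the catch. Also pile the white battery covers squarely on top of one another in a single pile lying flat near the middle of the rubber repair mat, before or after. There may be two to four batteries and two or three covers; do not tip a battery over, and leave the other things on the bench where they are.

Things in the scene. Friction and masses are not known exactly. Their poses are not given: they have to be found in the camera images.
- btray: Grey steel battery tray bolted to the bench: base 164 (x) x 232 (y) x 4 mm, four slots in a row along y, each 104 long (x), 31 wide, 28 mm deep, with 21 mm grey spacers between; rails, spacers and end walls are 32 mm high. Hold-down frame hinged at the back (+x); its catch is a fork, 88 mm high, at the middle of the front, x = -72 mm. Origin: centre of the base's underside.
- slot0 (a point): Centre of the floor of slot 0 (counted from the tray's -y end, at y = -78 mm in the tray's frame), 4 mm above the bench; axes as the tray's: the battery's length goes along x.
- slot1 (a point): Centre of the floor of slot 1 (counted from the tray's -y end, at y = -26 mm in the tray's frame), 4 mm above the bench; axes as the tray's: the battery's length goes along x.
- slot2 (a point): Centre of the floor of slot 2 (counted from the tray's -y end, at y = 26 mm in the tray's frame), 4 mm above the bench; axes as the tray's: the battery's length goes along x.
- slot3 (a point): Centre of the floor of slot 3 (counted from the tray's -y end, at y = 78 mm in the tray's frame), 4 mm above the bench; axes as the tray's: the battery's length goes along x.
- frame (a joint): Hold-down frame's angle, rad: 0 = closed, level over the slots, tongue in the catch; 1.9 = fully open, leaning back past upright. Axis along the tray's y. Stiff: stays where left (0.22 N m friction). Closed, its cross bar passes over the middle of the row, 5 mm above seated batteries, and its tongue between the two middle slots.
- frame_grip (a point): Centre of the black grip at the free end of the frame's tongue, 176 mm from the hinge axis: 40 long (along the tongue) x 14 wide (along the tray's y) x 20 mm thick. Frame closed: 78 mm above the bench at x = -108, y = 0 mm in the tray's frame. Turns with the frame.
- frame_hinge (a point): Middle of the hinge axis, fixed on the tray at x = +68, y = 0 mm, 78 mm above the bench. The axis runs along the tray's y.
- battery0: Sealed lead-acid battery of a rechargeable fan, a black slab 96 long (its x) x 25 thick (its y) x 62 mm tall (its z) with a grey seam line round it at 50 mm height and two small terminals on top near its ends, up to 69 mm high; about 0.35 kg. Starts standing on the bench. Origin: underside centre. May be absent.
- battery1: Sealed lead-acid battery of a rechargeable fan, a black slab 96 long (its x) x 25 thick (its y) x 62 mm tall (its z) with a grey seam line round it at 50 mm height and two small terminals on top near its ends, up to 69 mm high; about 0.35 kg. Starts standing on the bench. Origin: underside centre. May be absent.
- battery2: Sealed lead-acid battery of a rechargeable fan, a black slab 96 long (its x) x 25 thick (its y) x 62 mm tall (its z) with a grey seam line round it at 50 mm height and two small terminals on top near its ends, up to 69 mm high; about 0.35 kg. Starts standing on the bench. Origin: underside centre. May be absent.
- battery3: Sealed lead-acid battery of a rechargeable fan, a black slab 96 long (its x) x 25 thick (its y) x 62 mm tall (its z) with a grey seam line round it at 50 mm height and two small terminals on top near its ends, up to 69 mm high; about 0.35 kg. Starts standing on the bench. Origin: underside centre. May be absent.
- cover0: Battery cover taken off a fan, a flat rigid white plastic plate 100 (its x) x 60 (its y) x 10 mm thick with vent marks on top; about 60 g. Starts lying on the bench. Origin: underside centre. May be absent.
- cover1: Battery cover taken off a fan, a flat rigid white plastic plate 100 (its x) x 60 (its y) x 10 mm thick with vent marks on top; about 60 g. Starts lying on the bench. Origin: underside centre. May be absent.
- cover2: Battery cover taken off a fan, a flat rigid white plastic plate 100 (its x) x 60 (its y) x 10 mm thick with vent marks on top; about 60 g. Starts lying on the bench. Origin: underside centre. May be absent.
- jobmat: Flat dark rubber repair mat, 200 (x) x 160 (y) x 3 mm thick, stuck to the bench beside the battery tray. Origin: centre of its underside.
- meter: Bystander: yellow multimeter 150 x 78 x 36 mm lying on the bench. Origin: centre of its underside.
- screwdriver: Bystander: screwdriver 200 mm long lying on the bench along its x. Origin: centre of its underside.
- wrench: Bystander: wrench 160 mm long lying flat on the bench between the tray and the batteries, along its x. Origin: centre of its underside.
- spray: Bystander: spray can 52 mm across, 160 mm tall. Origin: centre of its underside.
- motor: Bystander: fan motor 84 mm across, 73 mm tall plus its shaft, standing on the bench. Origin: centre of its underside.
- blade: Bystander: grey three-bladed fan rotor, about 240 mm across, lying flat. Origin: centre of its underside.
- screwdish: Bystander: small steel dish, 90 mm across, 30 mm high. Origin: centre of its underside.
Things that resemble listed ones, but are neither listed nor needed, are in the scene too. What is shaped like the battery0 but yellow is not meant.

How it is judged (in metres and radians):
On the way, in this order (a step that is already met when the one before it is completed fails the run):
1. every battery stands upright and fully down in a slot of the battery tray (angle between each of battery0, battery1, battery2, battery3's own z axis and vertical below 0.12 rad and z of battery0 in the frame of btray between 0 and 0.009 m and (horizontal distance between battery0 and slot0 below 0.008 m or horizontal distance between battery0 and slot1 below 0.008 m or horizontal distance between battery0 and slot2 below 0.008 m or horizontal distance between battery0 and slot3 below 0.008 m) and z of battery1 in the frame of btray between 0 and 0.009 m and (horizontal distance between battery1 and slot0 below 0.008 m or horizontal distance between battery1 and slot1 below 0.008 m or horizontal distance between battery1 and slot2 below 0.008 m or horizontal distance between battery1 and slot3 below 0.008 m) and z of battery2 in the frame of btray between 0 and 0.009 m and (horizontal distance between battery2 and slot0 below 0.008 m or horizontal distance between battery2 and slot1 below 0.008 m or horizontal distance between battery2 and slot2 below 0.008 m or horizontal distance between battery2 and slot3 below 0.008 m) and z of battery3 in the frame of btray between 0 and 0.009 m and (horizontal distance between battery3 and slot0 below 0.008 m or horizontal distance between battery3 and slot1 below 0.008 m or horizontal distance between battery3 and slot2 below 0.008 m or horizontal distance between battery3 and slot3 below 0.008 m)), for 0.3 s.
2. the hold-down frame is closed, its tongue in the catch (value of joint frame below 0.04 rad), for 0.3 s.
At the end, for the whole second after the job is handed in: Each battery stands in a slot of its own (foot within 8 mm of its centre, 5 mm of its floor, upright within 0.12 rad), the frame is closed (under 0.04 rad), and the covers lie flat in one pile on the mat, centres within 10 mm, long sides within 0.14 rad; all at rest (all of step 1 and value of joint frame below 0.04 rad and angle between each of cover0, cover1, cover2's own z axis and vertical below 0.08 rad and x of cover0 in the frame of jobmat between -0.065 and 0.065 m and y of cover0 in the frame of jobmat between -0.06 and 0.06 m and z of cover0 in the frame of jobmat between 0.0015 and 0.03 m and linear speed of each of cover0, cover1, cover2, battery0, battery1, battery2, battery3 below 0.03 m/s and x of cover1 in the frame of jobmat between -0.065 and 0.065 m and y of cover1 in the frame of jobmat between -0.06 and 0.06 m and z of cover1 in the frame of jobmat between 0.0015 and 0.03 m and x of cover2 in the frame of jobmat between -0.065 and 0.065 m and y of cover2 in the frame of jobmat between -0.06 and 0.06 m and z of cover2 in the frame of jobmat between 0.0015 and 0.03 m and horizontal distance between each of cover1, cover2 and cover0 below 0.01 m and angle between the x axis of each of cover1, cover2 and the x axis of cover0, either way round below 0.14 rad and horizontal distance between cover2 and cover1 below 0.01 m and angle between the x axis of cover2 and the x axis of cover1, either way round below 0.14 rad); the robot touches nothing.
It fails at once if a battery is tipped over (angle between any of battery0, battery1, battery2, battery3's own z axis and vertical above 0.7 rad).
It fails at once if another thing on the bench is pushed away (more than 50 mm) (distance of any of meter, screwdriver, spray, motor, wrench, blade, screwdish from where it was at the start of the episode above 0.05 m).
Of battery0, battery1, battery2, battery3 only 2 to 4 are there at a start; the rules pass over those that are not, and their reading is None.
Of cover0, cover1, cover2 only 2 to 3 are there at a start; the rules pass over those that are not, and their reading is None.
At some moment in a run one of cover0, cover1, cover2 may be knocked a few centimetres aside while the robot is not near it.
It also fails if it takes over 210 s, if anything falls off the work surface, if the arm or the gripper's body presses on something with over 40 N, if the wrist force passes 120 N, or if a joint passes its speed limit or range.

ROBOT

A 6-joint arm with a two-finger parallel gripper is mounted at the origin on the work surface. World frame = base frame: x ahead of the robot, y to its left, z up, the work surface at z = 0. Lengths are in m, angles in degrees, forces in N, time in s.
With the tool pointing down it reaches from about 0.3 to 0.75 m from the base axis. Payload 8.5 kg.
Tool frame: the origin (TCP) lies between the finger pads; the fingertips stand 8 mm ahead of it and the grasp point (between the pads) lies 11 mm behind it; y points along the fingers, z is the direction in which the jaws open and shut, and the axes are right-handed (so a half turn about y gives the same grasp; the last joint's range is limited). The gripper opens to 85 mm and grips with 20 to 120 N. Pads are 22 mm wide; open, the fingers measure 114 mm over their backs; the gripper's body (76 mm by 85 mm) begins 54 mm behind the grasp point. The pads swing forward as they close: fully open they stand 13 mm farther back than shut.
Start: joints at [61.404, 21.807, 74.336, -0, 83.858, -12.336], TCP at [0.154, 0.528, 0.239] pointing down, gripper open.
Joint ranges: [-178.18, 178.18], [-50.72, 133.34], [12.68, 142.11], [-81.47, 261.47], [9.98, 163.14], [-165.26, 165.26]. Speed limits (degrees/s): [136.94, 136.94, 180, 180, 180, 180].

INTERFACE

Orientations are given as a 3x3 rotation matrix whose columns are the frame's x, y, z axes.
In Python, from rig import env, get_image gives the robot as it stands.
- The arm moves only by the tool move_arm, never from a script. Its argument "targets" is one flat list of numbers, 6 for each row, row after row: the shift along the tool's x, y, z in mm, then the turn, a rotation vector about the tool's x, y, z in rad. A call has exactly 5 rows; each row shifts and turns the commanded pose from where the row before left it, along the tool's axes as they then stand; what a row does not reach is not made up. A row lasts 1/8 s, in which the tool goes at most 62.5 mm and 10.7 degrees, less where a joint would pass 70% of its speed; a pose out of reach is approached as far as the arm can. A call is refused whole if a number of a shift passes 62.5 or a number of a turn 0.188, either way. A call with a gripper value outside its range is refused whole. "hand" is the opening, from -1 (shut) to 1 (fully open), so that 0 is half open, set as the call begins (left out, the last holds). The fingers move at their own pace and stop on an object; "squeeze" is the grip in N (left out, the last holds). Time passes only in rows, so rows that do not move let the fingers close, or fill a call up. It gives the time, the measured TCP pose, the force and the opening at its end, in the units of the state.
- env.observe(): the state, without advancing time (a new reading comes with each control period).
- get_image(name): name is "scene" or "top" or "wrist"; returns a dict with "pixels" (400x640x3 uint8, red, green, blue), "z_map" (400x640 float32, m along the optical axis (not along the pixel's ray), 0 where there is no reading), "intrinsics" (3x3 intrinsics, pixels), "k1" (the pictures are not rectified: a ray, as slopes to the right and down, at radius r is drawn at 1 + k1 r^2 times it, then the intrinsics apply), "R" (3x3) and "t" (3): a world point X has camera coordinates R X + t; the wrist camera has in their place "mount" (4x4, takes a point from camera to tool coordinates, whose origin is the TCP and whose axes are the tool frame's). Camera axes: x right, y down, z forward; pixel columns grow to the right and rows downward; lengths in m; the calibration is good to about 2 mm. A picture is of the moment at which its call begins: read the wrist's pose just before it.
- env.close_job(): hands the job in, once; it reports no verdict.
The state is a dict: "time_s": time; "q": joint angles; "qvel": joint speeds; "joint_efforts": joint torques, N m; "position": TCP position; "tool_rot": TCP orientation; "ft_force": force on the tool from outside, world axes, zero at the start; "wrist_torque": the same for the moment, N m; "grip_width": finger opening in m.
Only numpy, scipy, OpenCV 4.12 (cv2) and the standard library are available. Lean on these libraries where they do the work, as an engineer would, in place of code of your own. Each camera call takes 0.05 s, during which the arm holds its last target.

## Working session

There is one attempt and no reset: what is moved stays moved. The work goes in short steps, Python scripts to look and compute and a tool call to move; the robot and the scene stay as the last step left them, time stands still between calls to the robot, and variables do not carry over. Pictures are saved under pics/ and viewed, and the job is handed in when it is done.

Besides the shell and the picture viewer there is one more tool, called after ">>>" in YAML: its name, and indented under it one key for each argument. move_arm: Moves the arm, as the interface text tells. Its arguments: {"type":"object","properties":{"targets":{"type":"array"},"hand":{"type":"number"},"squeeze":{"type":"number"}},"required":["targets"]}

```bash
ls; mkdir -p pics; python3 - <<'E'
from rig import env, get_image
import cv2,numpy as np
o=env.observe(); print(o)
for n in ["scene","top","wrist"]:
    im=get_image(n); cv2.imwrite(f"pics/{n}0.png",im["pixels"][:,:,::-1])
    print(n,im["intrinsics"].tolist(),im["k1"],im.get("R"),im.get("t"),im.get("mount"))
E
```

```text
pics
{'time_s': 0.0, 'q': array([ 6.14027290e+01,  2.18398567e+01,  7.43866519e+01, -2.23326737e-03,
        8.38590636e+01, -1.23358387e+01]), 'qvel': array([-0.03821243,  0.00070051,  0.05715761, -0.19227071, -0.01832784,
       -0.01186312]), 'joint_efforts': array([ 4.98314512e-05, -4.48460054e+01, -2.31274080e+01, -2.09006616e-04,
        4.83904121e-03,  3.35159211e-05]), 'position': array([0.15387557, 0.52772161, 0.23871123]), 'tool_rot': array([[ 9.59995081e-01, -6.80844894e-04,  2.80016038e-01],
       [-2.80016725e-01, -1.32986504e-03,  9.59994201e-01],
       [-2.81223611e-04, -9.99998884e-01, -1.46731185e-03]]), 'ft_force': array([-0.00442361,  0.56312817,  0.77453638]), 'wrist_torque': array([0.01300592, 0.04238936, 0.01076898]), 'grip_width': 0.08534000638124958}
scene [[382.72528746628427, 0.0, 323.67749511847734], [0.0, 382.72528746628427, 201.32442436888329], [0.0, 0.0, 1.0]] -0.07209211812710753 [[-0.23672681  0.97152893  0.00958928]
 [ 0.78909543  0.19801368 -0.58147999]
 [-0.56682344 -0.13008504 -0.81350419]] [ 0.10507679 -0.38548114  1.55383776] None
top [[476.68678449394827, 0.0, 313.93947430543545], [0.0, 476.68678449394827, 198.42654482428875], [0.0, 0.0, 1.0]] 0.005166748917303175 [[ 0.02985531 -0.99936659  0.01936671]
 [-0.99238507 -0.03195202 -0.11895771]
 [ 0.11950116 -0.01566771 -0.99271043]] [0.00389949 0.55015609 1.25673535] None
wrist [[308.5858728154179, 0.0, 322.88819306614914], [0.0, 308.5858728154179, 196.20521010495582], [0.0, 0.0, 1.0]] -0.05949871040340346 None None [[-3.98673521e-04  9.47834328e-01  3.18763122e-01 -8.17388520e-02]
 [-5.55404534e-04 -3.18763308e-01  9.47834187e-01 -1.34592918e-01]
 [ 9.99999766e-01  2.00833910e-04  6.53513974e-04  1.08487857e-03]
 [ 0.00000000e+00  0.00000000e+00  0.00000000e+00  1.00000000e+00]]
```

View pics/scene0.png

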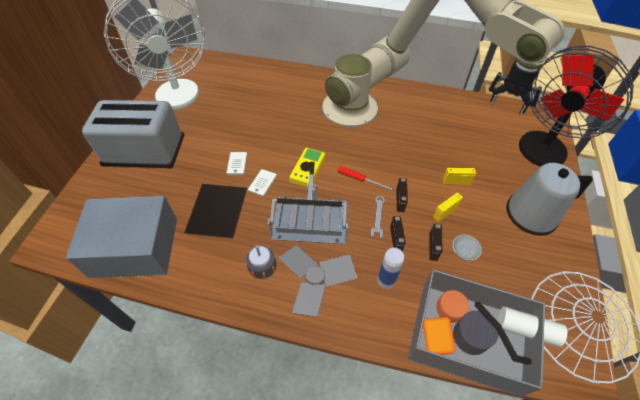

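View pics/top0.png

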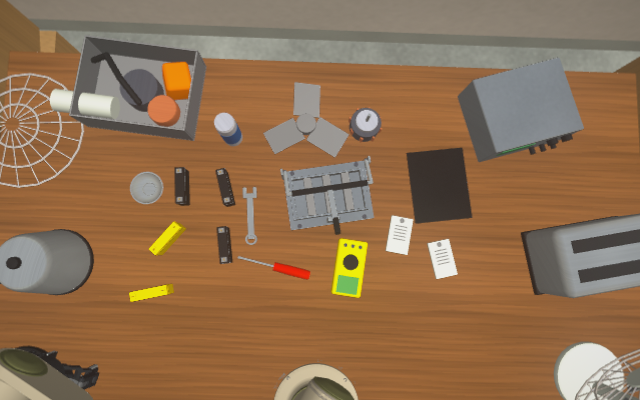

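View pics/wrist0.png

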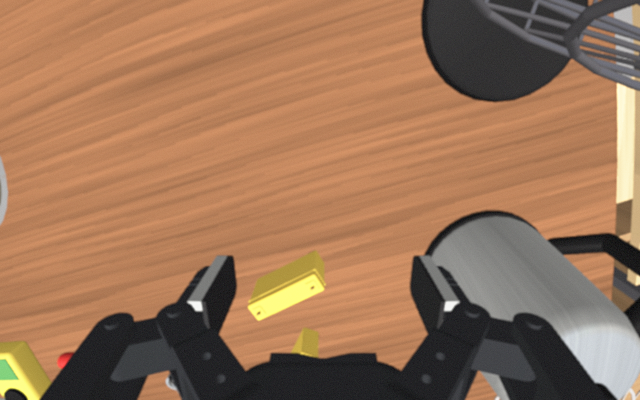

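```bash
cat > h.py <<'E'
from rig import env, get_image
import numpy as np, cv2
from scipy.spatial.transform import Rotation as Rt
def rays(im):
    K=np.array(im["intrinsics"]);D=np.array([im["k1"],0,0,0,0.])
    h,w=im["z_map"].shape
    uv=np.stack(np.meshgrid(np.arange(w),np.arange(h)),-1).reshape(-1,1,2).astype(np.float64)
    n=cv2.undistortPoints(uv,K,D).reshape(h,w,2)
    return np.dstack([n,np.ones((h,w))])
def pose(im,o=None):  # cam->world R,t
    if im.get("R") is not None and len(np.shape(im["R"]))==2:
        R=np.array(im["R"]);return R.T,-R.T@np.array(im["t"])
    M=np.array(im["mount"]);T=np.array(o["tool_rot"]);p=np.array(o["position"])
    return T@M[:3,:3],T@M[:3,3]+p
def cloud(name):
    o=env.observe();im=get_image(name);r=rays(im);R,t=pose(im,o)
    P=(r*im["z_map"][...,None])@R.T+t
    P[im["z_map"]==0]=np.nan
    return im,P,(r@R.T,t)
def onplane(ray,u,v,z):
    d,t=ray;x=d[int(v),int(u)];return t+x*(z-t[2])/x[2]
def rect(pts):
    (c,s,a)=cv2.minAreaRect(pts.astype(np.float32));
    if s[0]<s[1]: s=(s[1],s[0]);a+=90
    a=(a+90)%180-90
    return np.round(c,4),np.round(s,4),round(a,1)
def st():
    o=env.observe();print("t",round(o["time_s"],2),"p",np.round(o["position"]*1000,1),"rot",np.round(o["tool_rot"],3).tolist(),"F",np.round(o["ft_force"],1),"w",round(o["grip_width"]*1000,1),"q",np.round(o["q"],0));return o
def go(p=None,zdir=None,p2=None):
    """print shift (mm) in tool axes & turn to reach p (mm) with jaws along world angle zdir (deg), tool down"""
    o=st();R=np.array(o["tool_rot"]);cur=o["position"]*1000
    if zdir is not None:
        c=[]
        for k in (0,180):
            a=np.radians(zdir+k);z=np.array([np.cos(a),np.sin(a),0]);y=np.array([0,0,-1.]);x=np.cross(y,z)
            Rn=np.stack([x,y,z],1);c.append((np.linalg.norm(Rt.from_matrix(R.T@Rn).as_rotvec()),k,Rn))
        for n,k,Rn in sorted(c,key=lambda q:q[0]):
            print("turn k",k,np.round(Rt.from_matrix(R.T@Rn).as_rotvec(),3))
        Rn=min(c,key=lambda q:q[0])[2]
    else: Rn=R
    if p is not None:
        d=np.array(p)-cur
        print("shift in current tool axes",np.round(R.T@d,1),"in turned axes",np.round(Rn.T@d,1))
E
python3 - <<'E'
from h import *
im,P,ray=cloud("top")
px=im["pixels"].astype(int);hsv=cv2.cvtColor(im["pixels"],cv2.COLOR_RGB2HSV)
X,Y,Z=P[...,0],P[...,1],P[...,2]
print("table z",np.nanmedian(Z[280:330,200:300]))
dark=px.max(-1)<70
def comp(mask,mn=60):
    n,l,s,c=cv2.connectedComponentsWithStats(mask.astype(np.uint8))
    for i in range(1,n):
        if s[i,4]>=mn:
            m=l==i;pts=P[m];print(np.round(c[i]),s[i,4],rect(pts[:,:2]),"z",np.round(np.percentile(pts[:,2],[5,50,95]),3))
print("dark high"); comp(dark&(Z>0.045)&(Z<0.09))
print("dark low"); comp(dark&(Z>-0.01)&(Z<0.015),300)
print("white");comp((px.min(-1)>180)&(Z<0.03)&(Z>0))
print("tray high");m=(Z>0.02)&(Z<0.1)&(hsv[...,1]<60);comp(m,300)
print("yellow");comp((px[...,0]>180)&(px[...,1]>180)&(px[...,2]<100)&(Z>0.0))
E
```

```text
table z -0.0002472936413744353
dark high
[180. 186.] 242 (array([0.5697, 0.3773]), array([0.0924, 0.0233]), 6.0) z [0.05  0.061 0.065]
[224. 186.] 225 (array([0.5704, 0.2603]), array([0.092 , 0.0219]), 15.3) z [0.056 0.061 0.066]
[223. 244.] 221 (array([0.4186, 0.2551]), array([0.0893, 0.0221]), 7.9) z [0.054 0.062 0.065]
dark low
[439. 185.] 3870 (array([ 0.6037, -0.3261]), array([0.1977, 0.1582]), 7.6) z [-0.001  0.003  0.008]
white
[399. 235.] 714 (array([ 0.4604, -0.2163]), array([0.0982, 0.0615]), -9.4) z [0.006 0.01  0.015]
[442. 259.] 734 (array([ 0.3992, -0.3344]), array([0.0987, 0.0613]), 13.5) z [0.006 0.01  0.015]
[581. 367.] 1714 (array([ 0.1302, -0.6935]), array([0.1733, 0.0966]), -46.9) z [0.021 0.026 0.029]
tray high
[113.  75.] 2800 (array([0.8335, 0.5044]), array([0.2884, 0.2095]), 84.3) z [0.028 0.072 0.096]
[162. 113.] 1369 (array([0.7536, 0.4542]), array([0.3678, 0.1774]), -59.1) z [0.025 0.061 0.096]
[141.  88.] 1026 (array([0.8286, 0.4987]), array([0.0995, 0.099 ]), 81.8) z [0.044 0.074 0.078]
[306. 123.] 1269 (array([0.7507, 0.0267]), array([0.216 , 0.1906]), -
[... 496 characters left out ...]
0.026 0.032 0.036]
[310. 207.] 409 (array([0.5313, 0.0309]), array([0.1029, 0.0641]), -80.1) z [0.027 0.032 0.036]
[537. 262.] 877 (array([ 0.4004, -0.5788]), array([0.172 , 0.0489]), 1.4) z [0.023 0.063 0.096]
[ 72. 261.] 1183 (array([0.3639, 0.6606]), array([0.1667, 0.0936]), 4.3) z [0.024 0.061 0.096]
[580. 366.] 1876 (array([ 0.1313, -0.6919]), array([0.1763, 0.1005]), -46.9) z [0.021 0.026 0.03 ]
yellow
[164. 238.] 343 (array([0.4308, 0.4085]), array([0.0957, 0.0251]), -39.3) z [0.057 0.062 0.066]
[350. 263.] 988 (array([ 0.3677, -0.0809]), array([0.1474, 0.0798]), -7.1) z [0.031 0.036 0.04 ]
[148. 293.] 359 (array([0.2886, 0.4399]), array([0.0945, 0.0245]), -77.1) z [0.058 0.062 0.066]
```

```bash
python3 - <<'E'
from h import *
im,P,ray=cloud("top")
px=im["pixels"].astype(int);hsv=cv2.cvtColor(im["pixels"],cv2.COLOR_RGB2HSV)
X,Y,Z=P[...,0],P[...,1],P[...,2]
reg=np.zeros(Z.shape,bool);reg[150:240,275:380]=1
m=reg&(Z>0.024)&(Z<0.037)&(hsv[...,1]<60)
print("tray",m.sum(),rect(P[m][:,:2]))
dark=px.max(-1)<60
n,l,s,c=cv2.connectedComponentsWithStats((reg&dark&(Z>0.055)).astype(np.uint8))
for i in range(1,n):
    if s[i,4]>15:
        q=P[l==i];print("dark",c[i],s[i],rect(q[:,:2]),np.percentile(q[:,2],[5,50,95]))
hi=reg&(Z>0.055)&~dark
n,l,s,c=cv2.connectedComponentsWithStats(hi.astype(np.uint8))
for i in range(1,n):
    if s[i,4]>8:
        q=P[l==i];print("hi",c[i],s[i,4],rect(q[:,:2]),np.percentile(q[:,2],[5,50,95]))
cv2.imwrite("pics/t1.png",cv2.resize(im["pixels"][145:250,265:390,::-1],None,fx=6,fy=5.5,interpolation=cv2.INTER_CUBIC))
E
```

```text
tray 1213 (array([0.5818, 0.004 ]), array([0.2666, 0.1869]), 86.7)
hi [329.24870466 191.85284974] 965 (array([ 0.5449, -0.0205]), array([0.2371, 0.1917]), -79.1) [0.08389042 0.10883712 0.15195342]
```

View pics/t1.png

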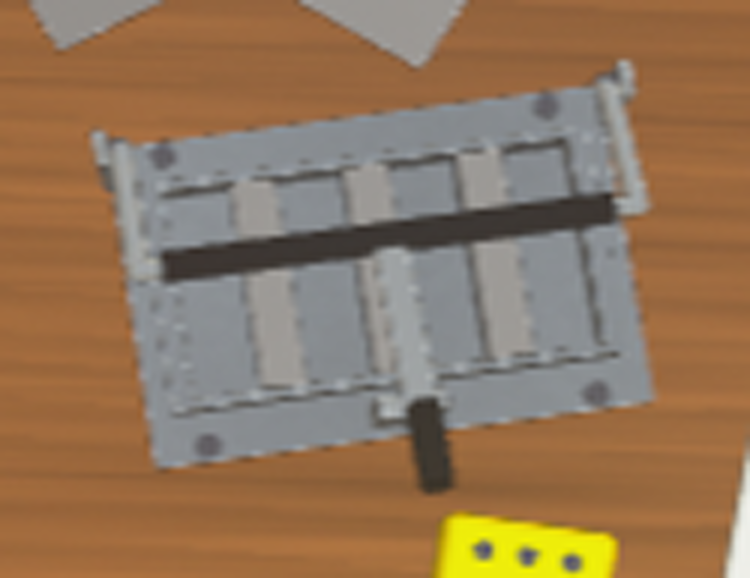

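```bash
python3 - <<'E'
from h import *
im,P,ray=cloud("top")
Z=P[...,2];px=im["pixels"]
for v,u in [(226,336),(222,336),(230,337),(186,330),(210,333),(200,310),(185,225),(185,439),(300,250)]: print(u,v,np.round(P[v,u],4),px[v,u],px[v,u].max())
# fixed: fits by rays. tray base corners at z=.004 
s=lambda x,y:(265+x/6,145+y/5.5)
for nm,x,y,z in [("bl",160,467,.004),("br",652,402,.004),("bolt1",163,156,.005),("bolt2",546,105,.005),("bolt3",208,445,.005),("bolt4",597,393,.005),("gripend",437,490,.088),("gripstart",422,400,.088)]:
    u,v=s(x,y);d,t=ray
    x3=cv2.remap(d.astype(np.float32),np.float32([[u-.4]]),np.float32([[v-.4]]),cv2.INTER_LINEAR)[0,0]
    print(nm,np.round(t+x3*(z-t[2])/x3[2],4))
E
```

```text
336 226 [ 0.4692 -0.0327  0.1561] [63 57 49] 63
336 222 [ 0.4795 -0.033   0.1484] [62 56 48] 62
337 230 [ 0.4594 -0.0351  0.1597] [63 56 47] 63
330 186 [ 0.5738 -0.0179  0.1093] [61 56 51] 61
333 210 [ 0.5103 -0.0258  0.1321] [160 164 165] 165
310 200 [0.5454 0.0315 0.0308] [157 154 150] 157
225 185 [0.5742 0.2572 0.0635] [64 55 50] 64
439 185 [ 0.602  -0.3267  0.0053] [56 49 45] 56
250 300 [0.2725 0.1844 0.0019] [154 101  57] 154
bl [0.4655 0.0801 0.004 ]
br [ 0.505  -0.1448  0.004 ]
bolt1 [0.6224 0.0842 0.005 ]
bolt2 [ 0.6545 -0.0929  0.005 ]
bolt3 [0.477  0.0585 0.005 ]
bolt4 [ 0.5086 -0.1192  0.005 ]
gripend [ 0.4539 -0.0412  0.088 ]
gripstart [ 0.4958 -0.0338  0.088 ]
```

```bash
python3 - <<'E'
from h import *
go([476,-34,300],100.1)
E
```

```text
t 0.3 p [154.  527.9 239.1] rot [[0.96, -0.0, 0.28], [-0.28, -0.0, 0.96], [-0.0, -1.0, -0.0]] F [-0.3  0.2  0.7] w 85.9 q [ 61.  22.  74.  -0.  84. -12.]
turn k 0 [ 0.   -0.46 -0.  ]
turn k 180 [0.000e+00 2.681e+00 1.000e-03]
shift in current tool axes [ 466.5  -60.7 -449.3] in turned axes [ 218.5  -60.9 -609.7]
```

>>> move_arm:
  targets: [0, -20, 0, 0, -0.153, 0, 0, -20, 0, 0, -0.153, 0, 0, -21, 0, 0, -0.154, 0, 20, 0, -56, 0, 0, 0, 20, 0, -56, 0, 0, 0]
  hand: 0.2
  squeeze: 30

```text
time_s: 0.92
position: [0.2133, 0.4236, 0.3002]
tool_rot: [[0.984, 0.0, -0.177], [0.177, 0.0, 0.984], [0.0, -1.0, -0.0]]
ft_force: [0.4, -0.3, 0.4]
grip_width: 0.0512
```

>>> move_arm:
  targets: [20, 0, -56, 0, 0, 0, 20, 0, -56, 0, 0, 0, 20, 0, -56, 0, 0, 0, 20, 0, -56, 0, 0, 0, 20, 0, -56, 0, 0, 0]

```text
time_s: 1.55
position: [0.3611, 0.1648, 0.3005]
tool_rot: [[0.984, 0.001, -0.175], [0.175, 0.0, 0.984], [0.001, -1.0, 0.0]]
ft_force: [0.0, 0.6, 0.2]
grip_width: 0.0507
```

```bash
python3 - <<'E'
from h import *
go([476,-34,300],100.1)
E
```

```text
t 1.55 p [361.1 164.8 300.5] rot [[0.984, 0.001, -0.175], [0.175, 0.0, 0.984], [0.001, -1.0, 0.0]] F [0.  0.6 0.2] w 50.7 q [  7.   3.  89.   0.  88. -93.]
turn k 0 [-0.     0.     0.001]
turn k 180 [ 1.000e-03 -3.142e+00  0.000e+00]
shift in current tool axes [  78.3    0.6 -215.9] in turned axes [  78.3    0.5 -215.9]
```

>>> move_arm:
  targets: [20, 0, -54, 0, 0, 0, 20, 0, -54, 0, 0, 0, 19, 0, -54, 0, 0, 0, 19, 0, -53, 0, 0, 0, 0, 0, 0, 0, 0, 0]

```text
time_s: 2.17
position: [0.4762, -0.0343, 0.2995]
tool_rot: [[0.985, -0.001, -0.171], [0.171, 0.0, 0.985], [-0.001, -1.0, 0.0]]
ft_force: [0.3, 0.1, -0.3]
grip_width: 0.0512
```

```bash
python3 - <<'E'
from h import *
go([476,-34,300],100.1)
im,P,ray=cloud("wrist")
cv2.imwrite("pics/w1.png",im["pixels"][:,:,::-1]);np.save("w1P.npy",P)
im,P,ray=cloud("scene")
cv2.imwrite("pics/s1.png",cv2.resize(im["pixels"][120:280,200:400,::-1],None,fx=4,fy=3.7))
E
```

```text
t 2.17 p [476.2 -34.3 299.5] rot [[0.985, -0.001, -0.171], [0.171, 0.0, 0.985], [-0.001, -1.0, 0.0]] F [ 0.3  0.1 -0.3] w 51.2 q [ -18.   12.   78.   -0.   90. -118.]
turn k 0 [-0.    -0.004 -0.001]
turn k 180 [ 2.000e-03  3.137e+00 -0.000e+00]
shift in current tool axes [-0.1 -0.5  0.3] in turned axes [-0.1 -0.5  0.3]
```

View pics/w1.png

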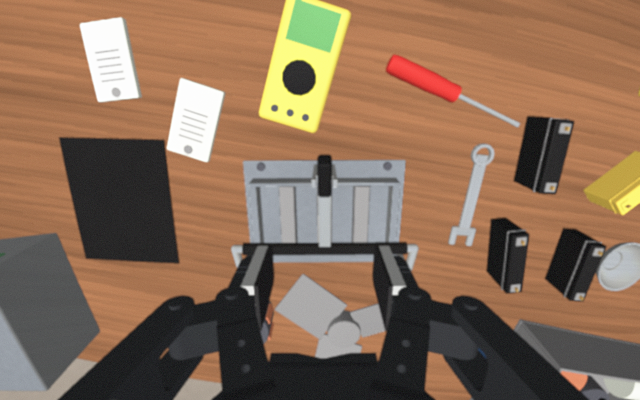

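View pics/s1.png

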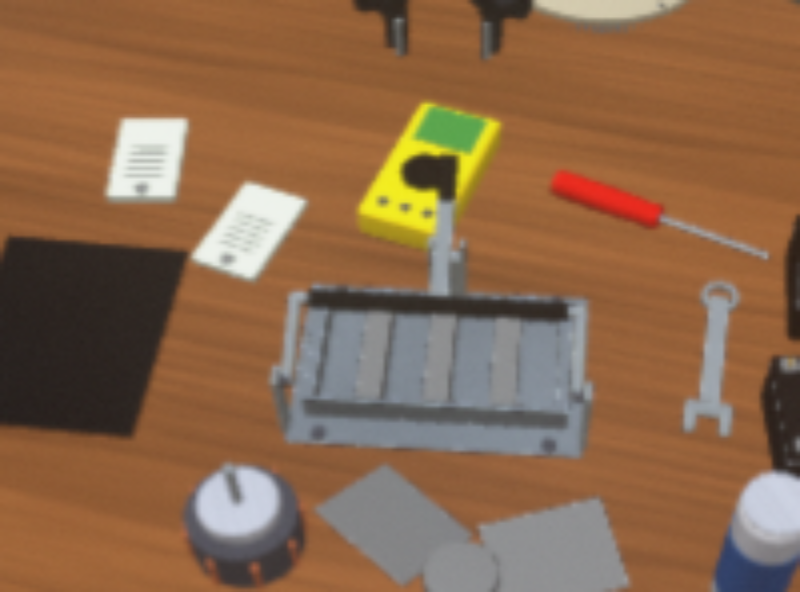

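```bash
python3 - <<'E'
from h import *
im,P,ray=cloud("wrist")
px=im["pixels"].astype(int)
for u,v in [(324,160),(324,168),(324,178),(324,186),(324,194),(325,220),(310,248),(340,248)]: print(u,v,np.round(P[v,u],4),px[v,u])
m=np.zeros((400,640),bool);m[145:205,300:350]=1
m&=(px.max(-1)<60)&(P[...,2]>.09)
q=P[m];print(m.sum(),rect(q[:,:2]),q.min(0),q.max(0))
for u,v in [(261,167),(388,166)]: print("bolt",np.round(onplane(ray,u,v,.005),4))
for u,v in [(243,160),(405,160)]: print("corner",np.round(onplane(ray,u,v,.004),4))
E
```

```text
324 160 [ 0.453  -0.0332  0.1519] [23 24 23]
324 168 [ 0.4591 -0.0321  0.1579] [35 36 35]
324 178 [ 0.4695 -0.0302  0.1544] [37 36 34]
324 186 [ 0.4782 -0.0287  0.151 ] [31 31 34]
324 194 [ 0.4873 -0.027   0.1474] [32 30 32]
325 220 [ 0.5236 -0.0193  0.1251] [187 192 193]
310 248 [ 0.5686 -0.0291  0.1091] [38 36 38]
340 248 [0.5618 0.0056 0.1103] [44 41 42]
505 (array([ 0.4702, -0.0331]), array([0.039 , 0.0129]), 9.1) [ 0.45056729 -0.04168568  0.14366888] [ 0.48990394 -0.0241775   0.15936838]
bolt [ 0.5089 -0.1139  0.005 ]
bolt [0.4758 0.0643 0.005 ]
corner [ 0.5034 -0.1406  0.004 ]
corner [0.4632 0.0865 0.004 ]
```

```bash
python3 - <<'E'
from h import *
def sub(ray,u,v,z):
    d,t=ray
    x3=cv2.remap(d.astype(np.float32),np.float32([[u]]),np.float32([[v]]),cv2.INTER_LINEAR)[0,0]
    return np.round(t+x3*(z-t[2])/x3[2],4)
im,P,ray=cloud("top");g=cv2.cvtColor(im["pixels"],cv2.COLOR_RGB2GRAY).astype(float)
for u,v in [(292,173),(356,164),(299.5,226),(364.5,216.5)]:
    u0,v0=int(u)-4,int(v)-4;w=g[v0:v0+9,u0:u0+9];w=np.clip(np.median(w)-12-w,0,None);yy,xx=np.mgrid[0:9,0:9]
    a,b=u0+(w*xx).sum()/w.sum(),v0+(w*yy).sum()/w.sum();print("top",round(a,1),round(b,1),w.max(),sub(ray,a,b,.005))
im,P,ray=cloud("wrist");g=cv2.cvtColor(im["pixels"],cv2.COLOR_RGB2GRAY).astype(float)
for u,v in [(261,167),(388,166)]:
    u0,v0=int(u)-6,int(v)-6;w=g[v0:v0+13,u0:u0+13];w=np.clip(np.median(w)-12-w,0,None);yy,xx=np.mgrid[0:13,0:13]
    a,b=u0+(w*xx).sum()/w.sum(),v0+(w*yy).sum()/w.sum();print("wr",round(a,1),round(b,1),w.max(),sub(ray,a,b,.005))
# compare batteries & mat in wrist
px=im["pixels"].astype(int)
m=(px.max(-1)<60)&(P[...,2]>.055)&(P[...,2]<.07)
n,l,s,c=cv2.connectedComponentsWithStats(m.astype(np.uint8))
for i in range(1,n):
    if s[i,4]>150: print("wrist batt",c[i],s[i,4],rect(P[l==i][:,:2]))
m=(px.max(-1)<60)&(P[...,2]<.01)
n,l,s,c=cv2.connectedComponentsWithStats(m.astype(np.uint8))
for i in range(1,n):
    if s[i,4]>1000: print("wrist mat",c[i],s[i,4],rect(P[l==i][:,:2]))
E
```

```text
top 291.8 172.7 24.0 [0.6232 0.0842 0.005 ]
top 355.4 163.2 22.0 [ 0.656  -0.0923  0.005 ]
top 299.2 227.1 30.0 [0.4726 0.0586 0.005 ]
top nan nan 0.0 [nan nan nan]
wr 258.2 166.0 50.0 [ 0.5084 -0.1172  0.005 ]
wr 384.6 165.8 45.0 [0.4762 0.0604 0.005 ]
wrist batt [549.44652406 157.31639929] 1122 (array([0.4173, 0.2554]), array([0.0927, 0.0244]), 8.8)
wrist batt [510.5436409  262.44763092] 802 (array([0.5712, 0.2612]), array([0.0934, 0.0236]), 15.5)
wrist batt [580.72519084 272.27735369] 786 (array([0.5703, 0.3783]), array([0.0941, 0.0252]), 4.6)
wrist mat [118.97827773 197.25575381] 11601 (array([ 0.603, -0.324]), array([0.1969, 0.1577]), 7.6)<stdin>:9: RuntimeWarning: invalid value encountered in scalar divide
<stdin>:5: RuntimeWarning: invalid value encountered in divide
```

```bash
python3 - <<'E'
from h import *
go([471,-32,133],100.1)
E
```

```text
t 2.42 p [474.6 -30.4 300.6] rot [[0.984, 0.0, -0.177], [0.177, -0.0, 0.984], [0.0, -1.0, -0.0]] F [-0.1 -0.4 -0.6] w 51.1 q [ -18.   12.   79.    0.   90. -118.]
turn k 0 [0.    0.001 0.   ]
turn k 180 [ 1.00e-03 -3.14e+00 -0.00e+00]
shift in current tool axes [ -3.8 167.6  -0.9] in turned axes [ -3.8 167.6  -1. ]
```

>>> move_arm:
  targets: [-4, 45, -1, 0, 0, 0, 0, 45, 0, 0, 0, 0, 0, 45, 0, 0, 0, 0, 0, 32, 0, 0, 0, 0, 0, 0, 0, 0, 0, 0]

```text
time_s: 3.05
position: [0.4702, -0.032, 0.1323]
tool_rot: [[0.984, -0.004, -0.177], [0.177, 0.001, 0.984], [-0.003, -1.0, 0.002]]
ft_force: [0.1, 0.5, 0.1]
grip_width: 0.0513
```

>>> move_arm:
  targets: [0, 0, 0, 0, 0, 0, 0, 0, 0, 0, 0, 0, 0, 0, 0, 0, 0, 0, 0, 0, 0, 0, 0, 0, 0, 0, 0, 0, 0, 0]
  hand: -1
  squeeze: 25

```text
time_s: 3.68
position: [0.4716, -0.0337, 0.134]
tool_rot: [[0.985, 0.002, -0.175], [0.175, -0.001, 0.985], [0.001, -1.0, -0.002]]
ft_force: [-2.2, -4.9, 3.4]
grip_width: 0.0131
```

```bash
python3 - <<'E'
from h import *
o=st();print(o["wrist_torque"])
im=get_image("wrist");cv2.imwrite("pics/w2.png",im["pixels"][:,:,::-1])
E
```

```text
t 3.67 p [471.6 -33.7 134. ] rot [[0.985, 0.002, -0.175], [0.175, -0.001, 0.985], [0.001, -1.0, -0.002]] F [-2.2 -4.9  3.4] w 13.1 q [ -18.   21.   96.   -0.   63. -119.]
[-0.62427027 -0.0560475   0.05326883]
```

View pics/w2.png

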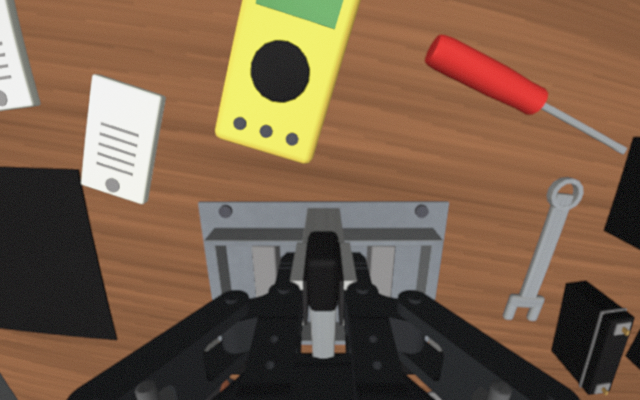

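>>> move_arm:
  targets: [14, -27, 0, 0, 0, 0, 18.5, -24.5, 0, 0, 0, 0, 22.5, -21, 0, 0, 0, 0, 25.5, -16.5, 0, 0, 0, 0, 0, 0, 0, 0, 0, 0]

```text
time_s: 4.35
position: [0.5518, -0.0193, 0.2234]
tool_rot: [[0.984, 0.003, -0.176], [0.176, -0.001, 0.984], [0.002, -1.0, -0.002]]
ft_force: [0.3, -3.7, 6.3]
grip_width: 0.0134
```

```bash
python3 - <<'E'
from h import *
o=st();print(o["wrist_torque"])
im=get_image("scene");cv2.imwrite("pics/s2.png",cv2.resize(im["pixels"][80:280,200:450,::-1],None,fx=3.2,fy=3))
E
```

```text
t 4.35 p [551.8 -19.3 223.4] rot [[0.984, 0.003, -0.176], [0.176, -0.001, 0.984], [0.002, -1.0, -0.002]] F [ 0.3 -3.7  6.3] w 13.4 q [ -14.   23.   76.   -0.   81. -114.]
[-0.51336453 -0.33843448  0.0588159 ]
```

View pics/s2.png

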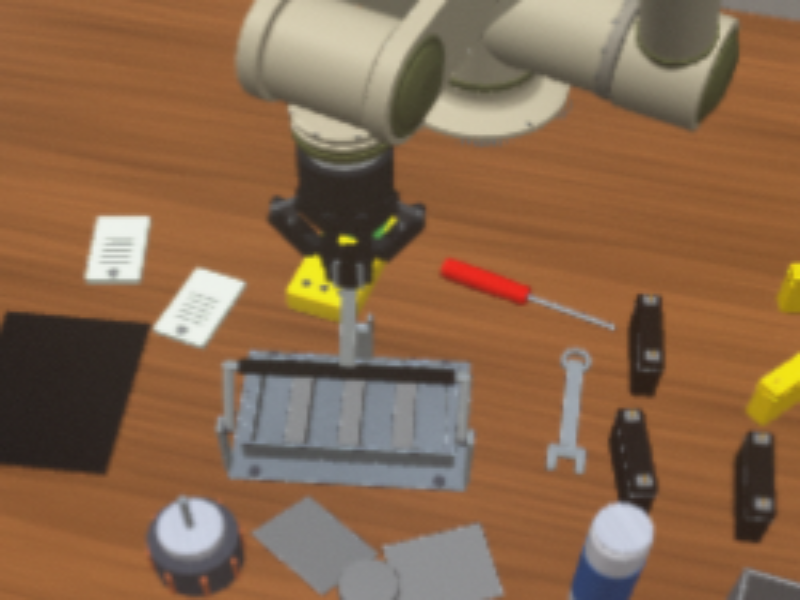

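>>> move_arm:
  targets: [28, -11.5, 0, 0, 0, 0, 30, -6.5, 0, 0, 0, 0, 30.5, -1.5, 0, 0, 0, 0, 30.5, 4, 0, 0, 0, 0, 16, 4, 0, 0, 0, 0]

```text
time_s: 5.03
position: [0.6839, 0.0044, 0.234]
tool_rot: [[0.985, -0.0, -0.175], [0.175, -0.001, 0.985], [-0.0, -1.0, -0.001]]
ft_force: [-2.3, -4.7, 2.9]
grip_width: 0.0134
```

```bash
python3 - <<'E'
from h import *
o=st();print(o["wrist_torque"])
im=get_image("scene");cv2.imwrite("pics/s3.png",cv2.resize(im["pixels"][80:280,200:450,::-1],None,fx=3.2,fy=3))
E
```

```text
t 5.03 p [683.9   4.4 234. ] rot [[0.985, -0.0, -0.175], [0.175, -0.001, 0.985], [-0.0, -1.0, -0.001]] F [-2.3 -4.7  2.9] w 13.4 q [ -10.   36.   50.   -0.   94. -110.]
[-0.66553062  0.64650052  0.00662211]
```

View pics/s3.png

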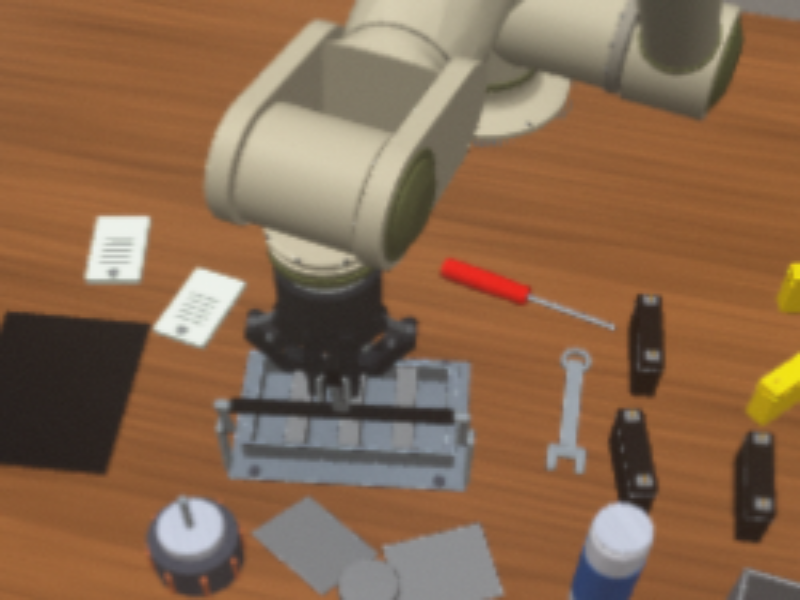

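>>> move_arm:
  targets: [0, 0, 0, 0, 0, 0, 0, 0, 0, 0, 0, 0, 0, -25, 0, 0, 0, 0, 0, -40, 0, 0, 0, 0, -50, 0, 0, 0, 0, 0]
  hand: 0.2

```text
time_s: 5.7
position: [0.6364, -0.0043, 0.3018]
tool_rot: [[0.984, 0.009, -0.176], [0.176, -0.001, 0.984], [0.008, -1.0, -0.003]]
ft_force: [0.0, -1.3, -0.1]
grip_width: 0.0513
```

```bash
python3 - <<'E'
from h import *
go([417.5,255.5,200],98.5)
E
```

```text
t 5.7 p [636.4  -4.3 301.8] rot [[0.984, 0.009, -0.176], [0.176, -0.001, 0.984], [0.008, -1.0, -0.003]] F [ 0.  -1.3 -0.1] w 51.3 q [ -11.   29.   52.    0.   98. -111.]
turn k 0 [0.003 0.029 0.008]
turn k 180 [ 0.013 -3.113 -0.004]
shift in current tool axes [-170.6   99.5  294.6] in turned axes [-178.1  101.8  289.3]
```

>>> move_arm:
  targets: [-29, 0, 49, 0, 0.028, 0, -30, 15, 49, 0, 0, 0, -30, 25, 49, 0, 0, 0, -30, 30, 48, 0, 0, 0, -30, 30, 48, 0, 0, 0]

```text
time_s: 6.32
position: [0.4496, 0.2121, 0.1998]
tool_rot: [[0.989, 0.0, -0.147], [0.147, 0.001, 0.989], [0.0, -1.0, 0.0]]
ft_force: [1.0, -0.3, -0.1]
grip_width: 0.0514
```

```bash
python3 - <<'E'
from h import *
go([417.5,255.5,200],98.5)
im,P,ray=cloud("wrist");cv2.imwrite("pics/w3.png",im["pixels"][:,:,::-1])
px=im["pixels"].astype(int)
m=(px.max(-1)<70)&(P[...,2]>.055)&(P[...,2]<.07)
n,l,s,c=cv2.connectedComponentsWithStats(m.astype(np.uint8))
for i in range(1,n):
    if s[i,4]>150: print("wrist batt",c[i],s[i,4],rect(P[l==i][:,:2]))
E
```

```text
t 6.33 p [449.6 212.1 199.8] rot [[0.989, 0.0, -0.147], [0.147, 0.001, 0.989], [0.0, -1.0, 0.0]] F [ 1.  -0.3 -0.1] w 51.4 q [ 12.  19.  86.   0.  75. -87.]
turn k 0 [-0. -0.  0.]
turn k 180 [-1.000e-03  3.141e+00 -1.000e-03]
shift in current tool axes [-25.3  -0.2  47.7] in turned axes [-25.3  -0.2  47.7]
wrist batt [375.60036664 155.28368469] 2182 (array([0.417 , 0.2566]), array([0.0935, 0.0242]), 8.2)
wrist batt [351.92436306 296.98726115] 1256 (array([0.5714, 0.2631]), array([0.0952, 0.0226]), 15.9)
wrist batt [458.40877598 285.35334873] 433 (array([0.5425, 0.376 ]), array([0.0398, 0.0241]), 6.1)
```

View pics/w3.png

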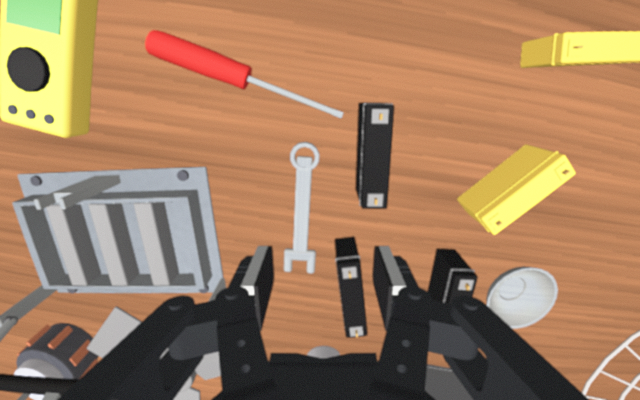

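>>> move_arm:
  targets: [-25, 0, 48, 0, 0, 0, 0, 50, 0, 0, 0, 0, 0, 50, 0, 0, 0, 0, 0, 40, 0, 0, 0, 0, 0, 19, 0, 0, 0, 0]

```text
time_s: 7.0
position: [0.4185, 0.2544, 0.0397]
tool_rot: [[0.989, -0.003, -0.148], [0.148, -0.001, 0.989], [-0.003, -1.0, -0.0]]
ft_force: [-0.2, 0.3, 0.3]
grip_width: 0.0516
```

>>> move_arm:
  targets: [0, 0, 0, 0, 0, 0, 0, 0, 0, 0, 0, 0, 0, 0, 0, 0, 0, 0, 0, 0, 0, 0, 0, 0, 0, 0, 0, 0, 0, 0]
  hand: -1
  squeeze: 50

```text
time_s: 7.62
position: [0.4199, 0.2549, 0.0419]
tool_rot: [[0.989, 0.001, -0.148], [0.148, 0.0, 0.989], [0.001, -1.0, 0.0]]
ft_force: [-1.2, 0.4, 3.4]
grip_width: 0.0246
```

```bash
python3 - <<'E'
from h import *
o=st();print(o["wrist_torque"])
im=get_image("scene");cv2.imwrite("pics/s4.png",cv2.resize(im["pixels"][80:280,200:500,::-1],None,fx=2.6,fy=2.9))
E
```

```text
t 7.62 p [419.9 254.9  41.9] rot [[0.989, 0.001, -0.148], [0.148, 0.0, 0.989], [0.001, -1.0, 0.0]] F [-1.2  0.4  3.4] w 24.6 q [ 17.  30.  99.  -0.  51. -81.]
[-0.12146636  0.13592685 -0.01516268]
```

View pics/s4.png

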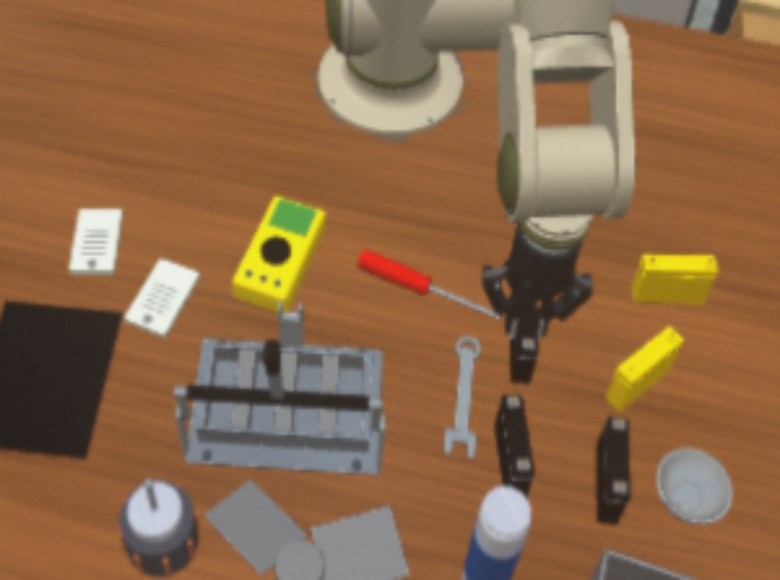

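```bash
python3 - <<'E'
from h import *
go([581.7,-93.4,180],100.1)
E
```

```text
t 7.67 p [419.9 254.9  41.9] rot [[0.989, 0.001, -0.148], [0.148, 0.0, 0.989], [0.001, -1.0, 0.0]] F [-1.9 -0.5  5. ] w 24.2 q [ 17.  30.  99.  -0.  51. -81.]
turn k 0 [-0.    -0.028  0.001]
turn k 180 [-1.000e-03  3.114e+00 -0.000e+00]
shift in current tool axes [ 108.7 -138.1 -368.3] in turned axes [  98.2 -138.1 -371.2]
```

>>> move_arm:
  targets: [0, -30, 0, 0, -0.028, 0, 0, -45, 0, 0, 0, 0, 0, -45, 0, 0, 0, 0, 6, -18, -30, 0, 0, 0, 12, 0, -45, 0, 0, 0]

```text
time_s: 8.3
position: [0.451, 0.184, 0.1807]
tool_rot: [[0.984, 0.003, -0.178], [0.178, 0.001, 0.984], [0.003, -1.0, 0.0]]
ft_force: [1.1, 0.2, -4.7]
grip_width: 0.0238
```

>>> move_arm:
  targets: [13, 0, -48, 0, 0, 0, 13, 0, -48, 0, 0, 0, 13, 0, -48, 0, 0, 0, 13, 0, -48, 0, 0, 0, 13, 0, -48, 0, 0, 0]

```text
time_s: 8.93
position: [0.557, -0.0423, 0.179]
tool_rot: [[0.985, -0.001, -0.175], [0.175, 0.0, 0.985], [-0.001, -1.0, 0.0]]
ft_force: [0.8, 0.2, -3.9]
grip_width: 0.0242
```

```bash
python3 - <<'E'
from h import *
go([581.7,-93.4,180],100.1)
E
```

```text
t 8.93 p [557.  -42.3 179. ] rot [[0.985, -0.001, -0.175], [0.175, 0.0, 0.985], [-0.001, -1.0, 0.0]] F [ 0.8  0.2 -3.9] w 24.2 q [ -16.   26.   79.    0.   76. -117.]
turn k 0 [-0.    -0.    -0.001]
turn k 180 [ 1.000e-03  3.141e+00 -1.000e-03]
shift in current tool axes [ 15.4  -1.  -54.6] in turned axes [ 15.3  -1.  -54.6]
```

>>> move_arm:
  targets: [8, 0, -28, 0, 0, 0, 7, 0, -27, 0, 0, 0, 0, 45, 0, 0, 0, 0, 0, 40, 0, 0, 0, 0, 0, 0, 0, 0, 0, 0]

```text
time_s: 9.55
position: [0.5795, -0.0918, 0.0916]
tool_rot: [[0.985, -0.007, -0.175], [0.175, 0.002, 0.985], [-0.006, -1.0, 0.004]]
ft_force: [-0.2, -0.2, -1.6]
grip_width: 0.0243
```

```bash
python3 - <<'E'
from h import *
go([581.7,-93.4,180],100.1)
im=get_image("wrist");cv2.imwrite("pics/w5.png",im["pixels"][:,:,::-1])
im=get_image("top");cv2.imwrite("pics/t5.png",cv2.resize(im["pixels"][140:260,250:400,::-1],None,fx=5,fy=5,interpolation=cv2.INTER_CUBIC))
E
```

```text
t 9.55 p [579.5 -91.8  91.6] rot [[0.985, -0.007, -0.175], [0.175, 0.002, 0.985], [-0.006, -1.0, 0.004]] F [-0.2 -0.2 -1.6] w 24.3 q [ -21.   34.   80.   -0.   67. -121.]
turn k 0 [-0.004 -0.    -0.006]
turn k 180 [ 0.01   3.141 -0.006]
shift in current tool axes [  1.4 -88.4  -1.7] in turned axes [  1.9 -88.4  -2. ]
```

View pics/w5.png

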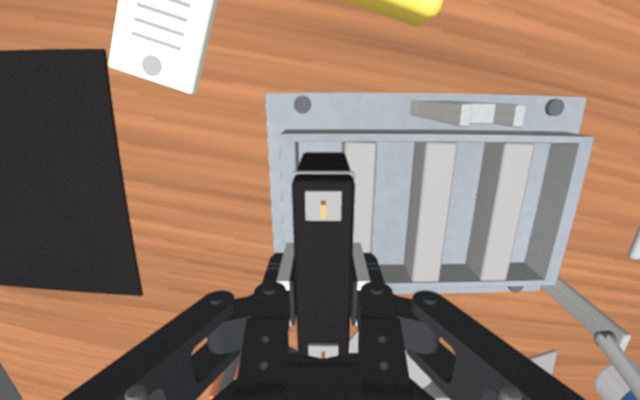

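View pics/t5.png

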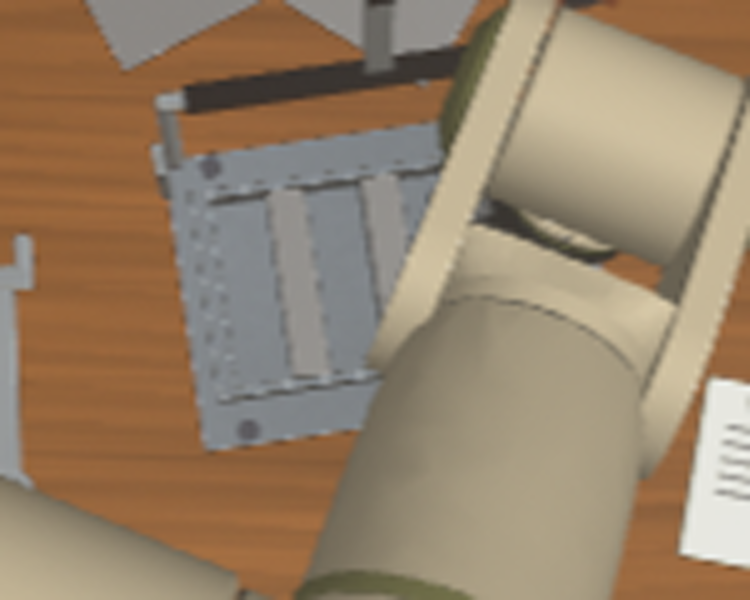

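```bash
cat >> h.py <<'E'
def sub(ray,u,v,z):
    d,t=ray
    x3=cv2.remap(d.astype(np.float32),np.float32([[u]]),np.float32([[v]]),cv2.INTER_LINEAR)[0,0]
    return t+x3*(z-t[2])/x3[2]
def blob(g,u,v,h=8):
    u0,v0=int(u)-h,int(v)-h;w=g[v0:v0+2*h+1,u0:u0+2*h+1];w=np.clip(np.median(w)-25-w,0,None);yy,xx=np.mgrid[0:2*h+1,0:2*h+1]
    return u0+(w*xx).sum()/w.sum(),v0+(w*yy).sum()/w.sum()
E
python3 - <<'E'
from h import *
o=st();im,P,ray=cloud("wrist");g=cv2.cvtColor(im["pixels"],cv2.COLOR_RGB2GRAY).astype(float)
b=[]
for u,v in [(302,104),(555,107)]:
    a=blob(g,u,v,11);p=sub(ray,*a,.005);b.append(p);print(np.round(a,1),np.round(p,4))
d=b[1]-b[0];print("yaw",np.degrees(np.arctan2(-d[0],d[1])),np.linalg.norm(d),"mid",(b[0]+b[1])/2)
o=st()
# battery terminal pts
for u,v in [(323,205),(323,352),(296,178),(351,178)]: print(u,v,np.round(P[v,u],4), "tool", np.round(o["tool_rot"].T@(P[v,u]-o["position"]),4))
E
```

```text
t 9.65 p [581.7 -92.4  95.4] rot [[0.985, 0.001, -0.175], [0.175, -0.0, 0.985], [0.001, -1.0, -0.001]] F [-0.1 -0.3 -1.7] w 24.1 q [ -21.   33.   80.   -0.   67. -121.]
[304.3 100.1] [ 0.5086 -0.1178  0.005 ]
[551.5 103.2] [0.4769 0.0583 0.005 ]
yaw 10.195277636094115 0.17888751067456382 mid [ 0.4927355  -0.02974596  0.005     ]
t 9.7 p [582.  -92.5  96.1] rot [[0.984, 0.003, -0.175], [0.175, -0.001, 0.984], [0.002, -1.0, -0.001]] F [ 0.3 -0.2 -3.5] w 24.2 q [ -21.   33.   80.   -0.   67. -121.]
323 205 [ 0.5405 -0.0988  0.1224] tool [-0.0419 -0.0264  0.0011]
323 352 [ 0.6146 -0.0855  0.1181] tool [ 0.0334 -0.0219  0.0011]
296 178 [ 0.5348 -0.1106  0.1125] tool [-0.0496 -0.0166 -0.0095]
351 178 [ 0.5317 -0.0889  0.1097] tool [-0.0489 -0.0137  0.0124]
```

>>> move_arm:
  targets: [-1, 15, -1, 0, 0, 0, 0, 15, 0, 0, 0, 0, 0, 12, 0, 0, 0, 0, 0, 5, 0, 0, 0, 0, 0, 0, 0, 0, 0, 0]

```text
time_s: 10.32
position: [0.5803, -0.0934, 0.0471]
tool_rot: [[0.985, -0.0, -0.175], [0.175, 0.0, 0.985], [-0.0, -1.0, 0.0]]
ft_force: [-0.7, -0.5, -3.9]
grip_width: 0.0241
```

```bash
python3 - <<'E'
from h import *
o=st();print(o["wrist_torque"])
im=get_image("wrist");cv2.imwrite("pics/w6.png",im["pixels"][:,:,::-1])
E
```

```text
t 10.32 p [580.3 -93.4  47.1] rot [[0.985, -0.0, -0.175], [0.175, 0.0, 0.985], [-0.0, -1.0, 0.0]] F [-0.7 -0.5 -3.9] w 24.1 q [ -21.   37.   83.    0.   60. -121.]
[ 0.02837711 -0.02118558 -0.03515249]
```

View pics/w6.png

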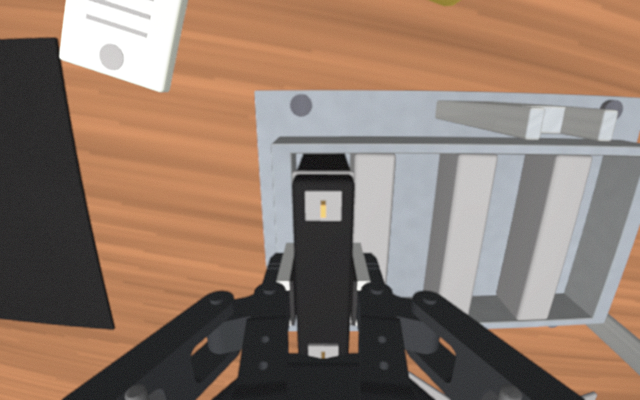

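>>> move_arm:
  targets: [0, 2, 0, 0, 0, 0, 0, 0, 0, 0, 0, 0, 0, 0, 0, 0, 0, 0, 0, 0, 0, 0, 0, 0, 0, 0, 0, 0, 0, 0]

```text
time_s: 11.0
position: [0.5807, -0.0935, 0.0459]
tool_rot: [[0.985, 0.001, -0.175], [0.175, -0.0, 0.985], [0.001, -1.0, -0.001]]
ft_force: [0.1, 0.6, 5.5]
grip_width: 0.024
```

>>> move_arm:
  targets: [0, 0, 0, 0, 0, 0, 0, 0, 0, 0, 0, 0, 0, -20, 0, 0, 0, 0, 0, -50, 0, 0, 0, 0, 0, -50, 0, 0, 0, 0]
  hand: -0.1

```text
time_s: 11.62
position: [0.58, -0.0934, 0.1663]
tool_rot: [[0.985, -0.001, -0.175], [0.175, 0.0, 0.985], [-0.001, -1.0, 0.001]]
ft_force: [-0.2, -0.1, -0.6]
grip_width: 0.0386
```

```bash
python3 - <<'E'
from h import *
go([571,262.5,200],105.5)
im,P,ray=cloud("wrist");cv2.imwrite("pics/w7.png",im["pixels"][:,:,::-1])
for u,v in [(323,205),(323,352)]: print(P[v,u])
E
```

```text
t 11.62 p [580.  -93.4 166.3] rot [[0.985, -0.001, -0.175], [0.175, 0.0, 0.985], [-0.001, -1.0, 0.001]] F [-0.2 -0.1 -0.6] w 38.6 q [ -21.   29.   75.   -0.   76. -121.]
turn k 0 [-0.001 -0.094 -0.001]
turn k 180 [ 2.000e-03  3.047e+00 -1.000e-03]
shift in current tool axes [ 53.4 -33.5 352. ] in turned axes [ 86.5 -33.7 345.4]
[ 0.58495163 -0.09134434  0.06581033]
[ 0.65458778 -0.07903644  0.14763414]
```

View pics/w7.png

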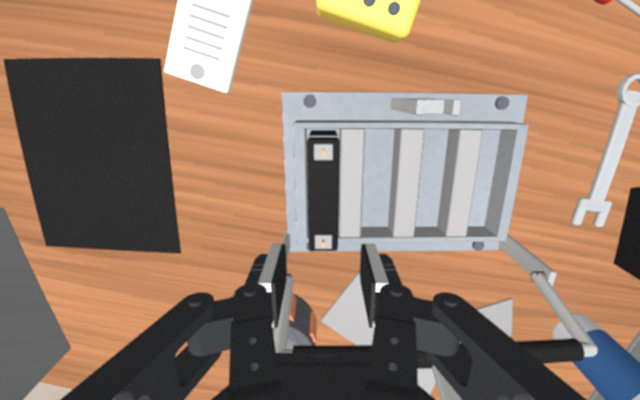

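>>> move_arm:
  targets: [0, -35, 0, 0, -0.094, 0, 14, 0, 57, 0, 0, 0, 14, 0, 57, 0, 0, 0, 14, 0, 57, 0, 0, 0, 14, 0, 57, 0, 0, 0]
  hand: 0.2

```text
time_s: 12.3
position: [0.5731, 0.143, 0.2]
tool_rot: [[0.964, -0.0, -0.267], [0.267, -0.0, 0.964], [-0.0, -1.0, -0.0]]
ft_force: [0.9, -0.6, 0.3]
grip_width: 0.0515
```

```bash
python3 - <<'E'
from h import *
go([571,262.5,200],105.5)
E
```

```text
t 12.3 p [573.1 143.  200. ] rot [[0.964, -0.0, -0.267], [0.267, -0.0, 0.964], [-0.0, -1.0, -0.0]] F [ 0.9 -0.6  0.3] w 51.5 q [   3.   28.   71.   -0.   81. -103.]
turn k 0 [ 0.    -0.001 -0.   ]
turn k 180 [1.000e-03 3.141e+00 0.000e+00]
shift in current tool axes [ 29.9   0.  115.8] in turned axes [ 29.9   0.  115.7]
```

>>> move_arm:
  targets: [15, 0, 57, 0, 0, 0, 15, 0, 57, 0, 0, 0, 0, 30, 0, 0, 0, 0, 0, 40, 0, 0, 0, 0, 0, 0, 0, 0, 0, 0]

```text
time_s: 12.92
position: [0.5704, 0.2588, 0.1274]
tool_rot: [[0.964, -0.007, -0.267], [0.267, -0.002, 0.964], [-0.007, -1.0, 0.0]]
ft_force: [-0.5, 0.4, 0.6]
grip_width: 0.0514
```

```bash
python3 - <<'E'
from h import *
im,P,ray=cloud("wrist");cv2.imwrite("pics/w8.png",im["pixels"][:,:,::-1])
im,P,ray=cloud("wrist")
px=im["pixels"].astype(int)
m=(px.max(-1)<70)&(P[...,2]>.055)&(P[...,2]<.07)
n,l,s,c=cv2.connectedComponentsWithStats(m.astype(np.uint8))
for i in range(1,n):
    if s[i,4]>150: print("wrist batt",c[i],s[i,4],rect(P[l==i][:,:2]))
go([571,262.5,41],105.5)
E
```

```text
wrist batt [327.13559322 209.04645323] 3186 (array([0.5714, 0.263 ]), array([0.0938, 0.0231]), 15.9)
wrist batt [474.16946468 246.0123535 ] 3157 (array([0.571 , 0.3786]), array([0.0949, 0.025 ]), 4.8)
t 13.03 p [572.4 259.1 131.3] rot [[0.964, 0.001, -0.267], [0.267, 0.0, 0.964], [0.001, -1.0, -0.0]] F [ 0.4  0.1 -0.2] w 51.0 q [ 14.  35.  71.  -0.  75. -92.]
turn k 0 [ 0.    -0.001  0.001]
turn k 180 [-1.000e-03  3.141e+00  0.000e+00]
shift in current tool axes [-0.5 90.3  3.7] in turned axes [-0.4 90.3  3.7]
```

View pics/w8.png

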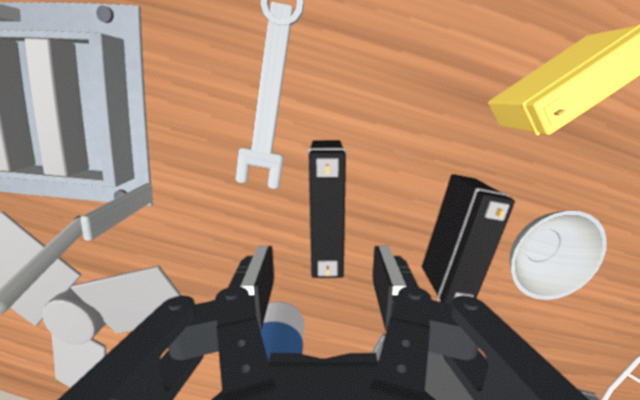

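>>> move_arm:
  targets: [-1, 45, 4, 0, 0, 0, 0, 35, 0, 0, 0, 0, 0, 10, 0, 0, 0, 0, 0, 0, 0, 0, 0, 0, 0, 0, 0, 0, 0, 0]

```text
time_s: 13.65
position: [0.5709, 0.2629, 0.0424]
tool_rot: [[0.964, 0.003, -0.267], [0.267, 0.001, 0.964], [0.003, -1.0, -0.0]]
ft_force: [0.4, 0.9, 0.2]
grip_width: 0.0514
```

>>> move_arm:
  targets: [0, 0, 0, 0, 0, 0, 0, 0, 0, 0, 0, 0, 0, 0, 0, 0, 0, 0, 0, 0, 0, 0, 0, 0, 0, 0, 0, 0, 0, 0]
  hand: -1

```text
time_s: 14.28
position: [0.5704, 0.2627, 0.0414]
tool_rot: [[0.964, 0.002, -0.267], [0.267, 0.0, 0.964], [0.002, -1.0, -0.0]]
ft_force: [0.2, -1.5, 6.2]
grip_width: 0.024
```

```bash
python3 - <<'E'
from h import *
go([563.5,8.5,190],100.1)
E
```

```text
t 14.28 p [570.4 262.7  41.4] rot [[0.964, 0.002, -0.267], [0.267, 0.0, 0.964], [0.002, -1.0, -0.0]] F [ 0.2 -1.5  6.2] w 24.0 q [ 14.  40.  76.  -0.  63. -92.]
turn k 0 [0.    0.094 0.002]
turn k 180 [ 3.000e-03 -3.048e+00 -0.000e+00]
shift in current tool axes [ -74.2 -148.7 -243.2] in turned axes [ -51.3 -148.6 -249.1]
```

>>> move_arm:
  targets: [0, -30, 0, 0, 0, 0, 0, -45, 0, 0, 0, 0, 0, -45, 0, 0, 0, 0, 0, -28, 0, 0, 0.094, 0, -11, 0, -45, 0, 0, 0]

```text
time_s: 14.9
position: [0.5674, 0.218, 0.1903]
tool_rot: [[0.984, 0.004, -0.178], [0.178, 0.001, 0.984], [0.004, -1.0, 0.0]]
ft_force: [1.5, -0.7, -3.0]
grip_width: 0.024
```

>>> move_arm:
  targets: [-11, 0, -51, 0, 0, 0, -11, 0, -51, 0, 0, 0, -11, 0, -51, 0, 0, 0, -10, 0, -51, 0, 0, 0, 0, 40, 0, 0, 0, 0]

```text
time_s: 15.52
position: [0.5617, 0.0045, 0.1499]
tool_rot: [[0.985, 0.006, -0.171], [0.171, -0.002, 0.985], [0.005, -1.0, -0.003]]
ft_force: [0.6, 0.7, -3.7]
grip_width: 0.0242
```

>>> move_arm:
  targets: [0, 40, 0, 0, 0, 0, 0, 15, 0, 0, 0, 0, 0, 0, 0, 0, 0, 0, 0, 0, 0, 0, 0, 0, 0, 0, 0, 0, 0, 0]

```text
time_s: 16.15
position: [0.561, 0.0081, 0.0946]
tool_rot: [[0.984, 0.002, -0.176], [0.176, -0.0, 0.984], [0.002, -1.0, -0.001]]
ft_force: [0.5, -0.5, -2.1]
grip_width: 0.0243
```

```bash
python3 - <<'E'
from h import *
o=st();im,P,ray=cloud("wrist");cv2.imwrite("pics/w9.png",im["pixels"][:,:,::-1])
go([560.9,8.6,45],100.1)
for u,v in [(323,205),(323,352),(296,178),(351,178)]: print(u,v,np.round(P[v,u],4), "tool", np.round(o["tool_rot"].T@(P[v,u]-o["position"]),4))
E
```

```text
t 16.15 p [561.    8.1  94.6] rot [[0.984, 0.002, -0.176], [0.176, -0.0, 0.984], [0.002, -1.0, -0.001]] F [ 0.5 -0.5 -2.1] w 24.3 q [ -11.   31.   85.   -0.   64. -111.]
t 16.2 p [560.8   8.1  94.4] rot [[0.984, 0.002, -0.175], [0.175, -0.0, 0.984], [0.002, -1.0, -0.001]] F [ 0.1  0.9 -3.1] w 24.4 q [ -11.   31.   85.   -0.   64. -111.]
turn k 0 [0.001 0.    0.002]
turn k 180 [ 3.000e-03 -3.141e+00 -1.000e-03]
shift in current tool axes [ 0.1 49.4  0.5] in turned axes [ 0.2 49.4  0.5]
323 205 [0.5217 0.0021 0.1162] tool [-0.0397 -0.0217  0.001 ]
323 352 [0.5948 0.0152 0.1165] tool [ 0.0346 -0.0218  0.001 ]
296 178 [ 0.5183 -0.0107  0.0971] tool [-0.0453 -0.0025 -0.011 ]
351 178 [0.5306 0.0225 0.0316] tool [-0.0275  0.0629  0.0196]
```

View pics/w9.png

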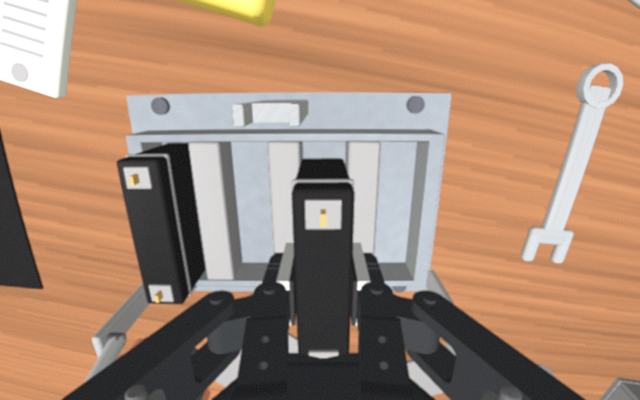

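>>> move_arm:
  targets: [0, 15, 0.5, 0, 0, 0, 0, 15, 0, 0, 0, 0, 0, 13, 0, 0, 0, 0, 0, 5, 0, 0, 0, 0, 0, 0, 0, 0, 0, 0]

```text
time_s: 16.82
position: [0.5602, 0.0086, 0.0455]
tool_rot: [[0.985, -0.0, -0.175], [0.175, 0.0, 0.985], [-0.0, -1.0, 0.0]]
ft_force: [-2.5, 0.4, 1.8]
grip_width: 0.0241
```

```bash
python3 - <<'E'
from h import *
st()
E
```

```text
t 16.82 p [560.2   8.6  45.5] rot [[0.985, -0.0, -0.175], [0.175, 0.0, 0.985], [-0.0, -1.0, 0.0]] F [-2.5  0.4  1.8] w 24.1 q [ -11.   35.   88.   -0.   57. -111.]
```

Seated; release and go for battery C.

>>> move_arm:
  targets: [0, 0, 0, 0, 0, 0, 0, 0, 0, 0, 0, 0, 0, -20, 0, 0, 0, 0, 0, -50, 0, 0, 0, 0, 0, -50, 0, 0, 0, 0]
  hand: -0.1

```text
time_s: 17.45
position: [0.5602, 0.0085, 0.1667]
tool_rot: [[0.985, -0.0, -0.175], [0.175, 0.0, 0.985], [-0.0, -1.0, 0.0]]
ft_force: [0.5, -0.1, -0.1]
grip_width: 0.038
```

```bash
python3 - <<'E'
from h import *
go([571,378.3,200],95.1)
im,P,ray=cloud("wrist");cv2.imwrite("pics/w10.png",im["pixels"][:,:,::-1])
print(P[165,323],P[220,323])
E
```

```text
t 17.45 p [560.2   8.5 166.7] rot [[0.985, -0.0, -0.175], [0.175, 0.0, 0.985], [-0.0, -1.0, 0.0]] F [ 0.5 -0.1 -0.1] w 38.0 q [ -11.   26.   79.    0.   74. -111.]
turn k 0 [-0.     0.087 -0.   ]
turn k 180 [-0.    -3.055  0.   ]
shift in current tool axes [ 75.4 -33.3 362.2] in turned axes [ 43.6 -33.3 367.3]
[0.53272187 0.00475201 0.06595241] [0.57804697 0.01284058 0.06674349]
```

View pics/w10.png

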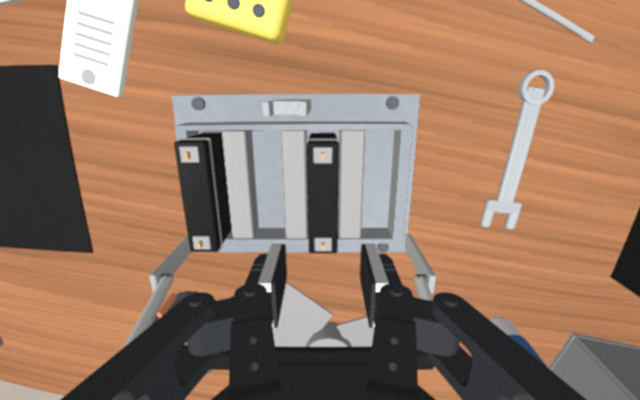

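>>> move_arm:
  targets: [0, -33, 0, 0, 0.087, 0, 7, 0, 57, 0, 0, 0, 7, 0, 57, 0, 0, 0, 7, 0, 57, 0, 0, 0, 7, 0, 57, 0, 0, 0]
  hand: 0.2

```text
time_s: 18.12
position: [0.5679, 0.24, 0.1982]
tool_rot: [[0.996, 0.0, -0.089], [0.089, 0.0, 0.996], [0.001, -1.0, 0.0]]
ft_force: [0.4, -0.4, -0.2]
grip_width: 0.0517
```

>>> move_arm:
  targets: [7, 0, 57, 0, 0, 0, 8, 0, 57, 0, 0, 0, 0, 30, 25, 0, 0, 0, 0, 40, 0, 0, 0, 0, 0, 0, 0, 0, 0, 0]

```text
time_s: 18.75
position: [0.5691, 0.3776, 0.1251]
tool_rot: [[0.996, -0.006, -0.09], [0.089, -0.003, 0.996], [-0.006, -1.0, -0.002]]
ft_force: [0.3, -0.6, 0.3]
grip_width: 0.0509
```

```bash
python3 - <<'E'
from h import *
im,P,ray=cloud("wrist");cv2.imwrite("pics/w11.png",im["pixels"][:,:,::-1])
im,P,ray=cloud("wrist")
px=im["pixels"].astype(int)
m=(px.max(-1)<70)&(P[...,2]>.055)&(P[...,2]<.07)
n,l,s,c=cv2.connectedComponentsWithStats(m.astype(np.uint8))
for i in range(1,n):
    if s[i,4]>150: print("wrist batt",c[i],s[i,4],rect(P[l==i][:,:2]))
go([571,378.3,41],95.1)
E
```

```text
wrist batt [324.52605913 209.53306919] 3281 (array([0.5702, 0.3799]), array([0.0935, 0.0231]), 4.9)
t 18.85 p [571.  377.9 129.6] rot [[0.996, 0.001, -0.089], [0.089, 0.001, 0.996], [0.001, -1.0, 0.0]] F [-0.6 -0.6  0.3] w 51.2 q [ 24.  40.  60.  -0.  80. -71.]
turn k 0 [-0.    -0.     0.001]
turn k 180 [-2.000e-03  3.141e+00 -1.000e-03]
shift in current tool axes [-0.1 88.6  0.4] in turned axes [ 0.  88.6  0.4]
```

View pics/w11.png

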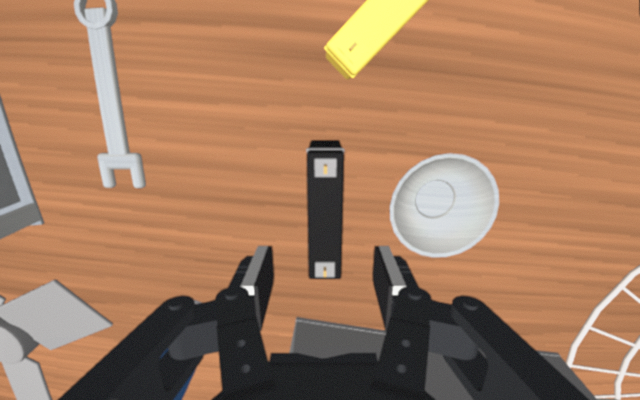

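>>> move_arm:
  targets: [0, 40, 1, 0, 0, 0, 0, 35, 0, 0, 0, 0, 0, 13, 0, 0, 0, 0, 0, 0, 0, 0, 0, 0, 0, 0, 0, 0, 0, 0]
  hand: 0.0

```text
time_s: 19.48
position: [0.5714, 0.3793, 0.0425]
tool_rot: [[0.996, 0.003, -0.089], [0.089, 0.001, 0.996], [0.003, -1.0, 0.001]]
ft_force: [0.0, 0.6, -0.4]
grip_width: 0.0427
```

>>> move_arm:
  targets: [0, 0, 0, 0, 0, 0, 0, 0, 0, 0, 0, 0, 0, 0, 0, 0, 0, 0, 0, 0, 0, 0, 0, 0, 0, 0, 0, 0, 0, 0]
  hand: -1

```text
time_s: 20.1
position: [0.571, 0.3791, 0.0419]
tool_rot: [[0.996, 0.002, -0.089], [0.089, 0.001, 0.996], [0.002, -1.0, 0.001]]
ft_force: [-1.2, -0.2, 6.8]
grip_width: 0.0242
```

```bash
python3 - <<'E'
from h import *
go([551.7,59.8,190],100.1)
E
```

```text
t 20.1 p [571.  379.1  41.9] rot [[0.996, 0.002, -0.089], [0.089, 0.001, 0.996], [0.002, -1.0, 0.001]] F [-1.2 -0.2  6.8] w 24.2 q [ 24.  45.  65.  -0.  70. -71.]
turn k 0 [-0.001 -0.087  0.003]
turn k 180 [-4.000e-03  3.054e+00 -1.000e-03]
shift in current tool axes [ -47.3 -148.4 -316.2] in turned axes [ -75.  -148.1 -311. ]
```

>>> move_arm:
  targets: [0, -30, 0, 0, 0, 0, 0, -45, 0, 0, 0, 0, 0, -45, 0, 0, 0, 0, 0, -28, 0, 0, -0.087, 0, -12, 0, -45, 0, 0, 0]

```text
time_s: 20.72
position: [0.5667, 0.3342, 0.1905]
tool_rot: [[0.984, 0.005, -0.18], [0.18, 0.002, 0.984], [0.005, -1.0, 0.001]]
ft_force: [0.4, -0.8, -2.7]
grip_width: 0.0245
```

>>> move_arm:
  targets: [-13, 0, -54, 0, 0, 0, -13, 0, -54, 0, 0, 0, -13, 0, -54, 0, 0, 0, -12, 0, -54, 0, 0, 0, -12, 0, -50, 0, 0, 0]

```text
time_s: 21.35
position: [0.5505, 0.0578, 0.1883]
tool_rot: [[0.985, -0.0, -0.175], [0.175, 0.0, 0.985], [-0.0, -1.0, 0.0]]
ft_force: [0.5, 0.1, -4.1]
grip_width: 0.024
```

>>> move_arm:
  targets: [0, 30, 0, 0, 0, 0, 0, 45, 0, 0, 0, 0, 0, 20, 0, 0, 0, 0, 0, 0, 0, 0, 0, 0, 0, 0, 0, 0, 0, 0]

```text
time_s: 21.98
position: [0.5515, 0.0596, 0.0944]
tool_rot: [[0.984, 0.002, -0.175], [0.175, -0.0, 0.984], [0.002, -1.0, -0.0]]
ft_force: [0.6, -0.2, -2.6]
grip_width: 0.0243
```

```bash
python3 - <<'E'
from h import *
o=st();im,P,ray=cloud("wrist");cv2.imwrite("pics/w12.png",im["pixels"][:,:,::-1])
go([551.7,59.8,45],100.1)
E
```

```text
t 21.98 p [551.5  59.6  94.4] rot [[0.984, 0.002, -0.175], [0.175, -0.0, 0.984], [0.002, -1.0, -0.0]] F [ 0.6 -0.2 -2.6] w 24.3 q [  -6.   31.   86.    0.   63. -106.]
t 22.02 p [551.6  59.6  94.6] rot [[0.984, 0.002, -0.175], [0.175, -0.0, 0.984], [0.002, -1.0, -0.001]] F [-0.2 -0.5 -3.7] w 23.9 q [  -6.   31.   86.   -0.   63. -106.]
turn k 0 [0.001 0.    0.002]
turn k 180 [ 3.000e-03 -3.142e+00 -1.000e-03]
shift in current tool axes [ 0.  49.6  0.2] in turned axes [ 0.1 49.6  0.2]
```

View pics/w12.png

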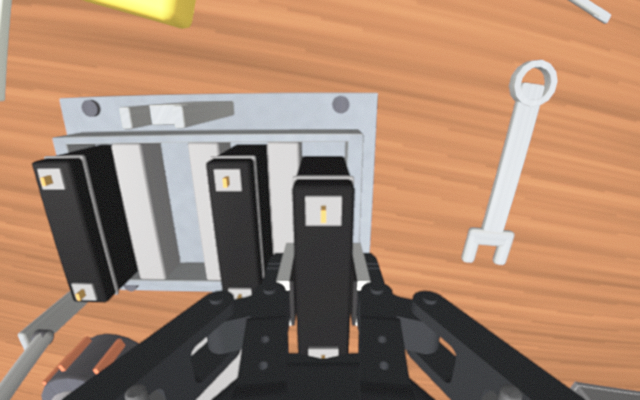

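>>> move_arm:
  targets: [0, 15, 0, 0, 0, 0, 0, 15, 0, 0, 0, 0, 0, 13, 0, 0, 0, 0, 0, 6, 0, 0, 0, 0, 0, 0, 0, 0, 0, 0]

```text
time_s: 22.65
position: [0.5504, 0.0595, 0.0458]
tool_rot: [[0.984, -0.001, -0.176], [0.176, -0.001, 0.984], [-0.001, -1.0, -0.0]]
ft_force: [-9.3, -0.3, 18.8]
grip_width: 0.0242
```

```bash
python3 - <<'E'
from h import *
st()
E
```

```text
t 22.65 p [550.4  59.5  45.8] rot [[0.984, -0.001, -0.176], [0.176, -0.001, 0.984], [-0.001, -1.0, -0.0]] F [-9.3 -0.3 18.8] w 24.2 q [  -6.   34.   89.   -0.   57. -106.]
```

>>> move_arm:
  targets: [0, 0, 0, 0, 0, 0, 0, 0, 0, 0, 0, 0, 0, -20, 0, 0, 0, 0, 0, -50, 0, 0, 0, 0, 0, -50, 0, 0, 0, 0]
  hand: -0.1

```text
time_s: 23.28
position: [0.5509, 0.0596, 0.1654]
tool_rot: [[0.985, -0.001, -0.175], [0.175, 0.0, 0.985], [-0.001, -1.0, 0.0]]
ft_force: [-0.4, 1.1, 0.7]
grip_width: 0.0385
```

```bash
python3 - <<'E'
from h import *
o=st();im,P,ray=cloud("wrist");cv2.imwrite("pics/w13.png",im["pixels"][:,:,::-1])
print(P[170,323],P[210,323])
px=im["pixels"].astype(int)
m=(px.max(-1)<70)&(P[...,2]>.05)&(P[...,2]<.08)
n,l,s,c=cv2.connectedComponentsWithStats(m.astype(np.uint8))
for i in range(1,n):
    if s[i,4]>150: print("batt",c[i],s[i,4],rect(P[l==i][:,:2]),np.percentile(P[l==i][:,2],[5,50,95]))
go([684,4.4,300],100.1)
E
```

```text
t 23.27 p [550.9  59.6 165.4] rot [[0.985, -0.001, -0.175], [0.175, 0.0, 0.985], [-0.001, -1.0, 0.0]] F [-0.4  1.1  0.7] w 38.5 q [  -6.   26.   81.    0.   74. -106.]
[0.52667986 0.05642498 0.0672884 ] [0.55987695 0.06235526 0.06579022]
batt [322.72629969 193.58868502] 2616 (array([0.5503, 0.0604]), array([0.0945, 0.0241]), 10.3) [0.06482391 0.06602327 0.06711946]
batt [138.98806599 195.88767989] 2849 (array([ 0.5779, -0.0911]), array([0.0939, 0.0247]), 9.7) [0.05854426 0.06567019 0.06691909]
batt [259.8856485  195.09746738] 2606 (array([0.561 , 0.0105]), array([0.0943, 0.0241]), 10.5) [0.06315322 0.06593366 0.06706433]
t 23.32 p [553.5  59.5 172.2] rot [[0.984, 0.011, -0.176], [0.176, -0.001, 0.984], [0.01, -1.0, -0.003]] F [2.2 0.2 6.5] w 38.8 q [  -6.   25.   80.    0.   74. -106.]
turn k 0 [0.003 0.    0.01 ]
turn k 180 [ 0.016 -3.141 -0.005]
shift in current tool axes [ 120.1 -126.3  -77.5] in turned axes [ 118.9 -127.8  -77.1]
```

View pics/w13.png

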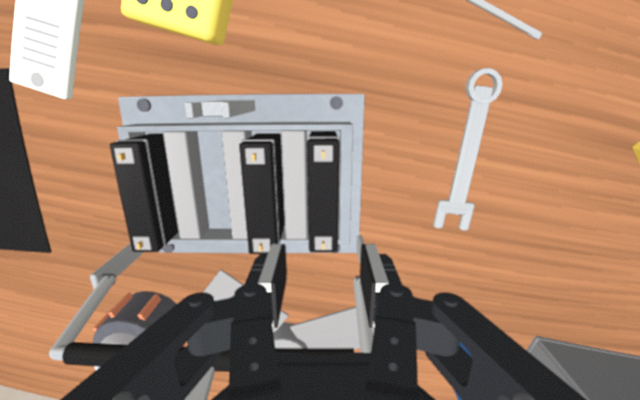

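>>> move_arm:
  targets: [0, -45, 0, 0, 0, 0, 0, -45, 0, 0, 0, 0, 0, -45, 0, 0, 0, 0, 40, 0, -26, 0, 0, 0, 40, 0, -26, 0, 0, 0]
  hand: 0.1

```text
time_s: 23.95
position: [0.6401, 0.0221, 0.2999]
tool_rot: [[0.984, 0.002, -0.176], [0.176, -0.0, 0.984], [0.002, -1.0, -0.001]]
ft_force: [-0.5, 0.4, 0.1]
grip_width: 0.0471
```

>>> move_arm:
  targets: [39, 0, -25, 0, 0, 0, 0, 0, 0, 0, 0, 0, 0, 0, 0, 0, 0, 0, 0, 0, 0, 0, 0, 0, 0, 0, 0, 0, 0, 0]

```text
time_s: 24.58
position: [0.6811, 0.0051, 0.3002]
tool_rot: [[0.984, 0.001, -0.176], [0.176, -0.0, 0.984], [0.001, -1.0, -0.0]]
ft_force: [1.2, 0.1, 1.2]
grip_width: 0.0472
```

```bash
python3 - <<'E'
from h import *
im,P,ray=cloud("wrist");cv2.imwrite("pics/w14.png",im["pixels"][:,:,::-1])
im,P,ray=cloud("wrist")
go([684,4.4,234],100.1)
px=im["pixels"].astype(int)
m=(px.max(-1)<70)&(P[...,2]>.21);m[:,:200]=0;m[:,450:]=0;m[240:]=0
q=P[m];print(m.sum(),np.nanmin(q,0),np.nanmax(q,0),np.nanmean(q,0))
im=get_image("scene");cv2.imwrite("pics/s14.png",cv2.resize(im["pixels"][80:280,200:450,::-1],None,fx=3.2,fy=3))
E
```

```text
t 24.68 p [681.3   5.  299.9] rot [[0.984, 0.001, -0.176], [0.176, -0.0, 0.984], [0.001, -1.0, -0.0]] F [-0.4 -0.  -0.3] w 46.7 q [ -10.   35.   42.    0.  103. -110.]
turn k 0 [0.    0.    0.001]
turn k 180 [ 1.000e-03 -3.141e+00 -0.000e+00]
shift in current tool axes [ 2.5 65.9 -1. ] in turned axes [ 2.5 65.9 -1. ]
1010 [ 0.66147301 -0.00413378  0.23436135] [0.68530711 0.01150636 0.27116811] [0.67079886 0.00301731 0.25942993]
```

View pics/w14.png

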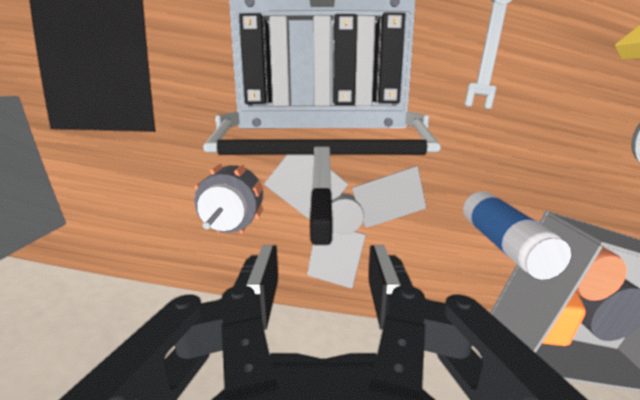

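View pics/s14.png

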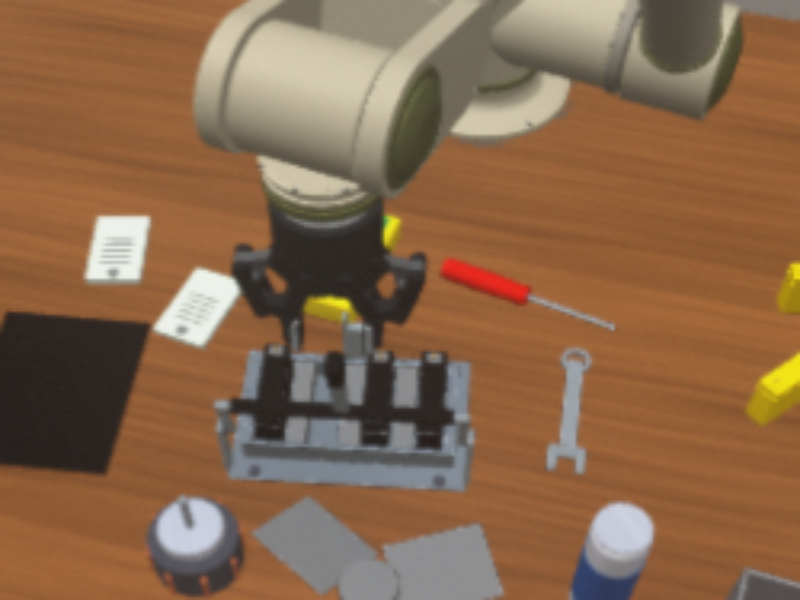

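>>> move_arm:
  targets: [1, 30, -1, 0, 0, 0, 0, 25, 0, 0, 0, 0, 0, 9, 0, 0, 0, 0, 0, 0, 0, 0, 0, 0, 0, 0, 0, 0, 0, 0]

```text
time_s: 25.35
position: [0.6832, 0.0038, 0.2367]
tool_rot: [[0.985, 0.002, -0.175], [0.175, -0.0, 0.985], [0.002, -1.0, -0.001]]
ft_force: [0.4, -0.0, 1.2]
grip_width: 0.0473
```

>>> move_arm:
  targets: [0, 0, 0, 0, 0, 0, 0, 0, 0, 0, 0, 0, 0, 0, 0, 0, 0, 0, 0, 0, 0, 0, 0, 0, 0, 0, 0, 0, 0, 0]
  hand: -1
  squeeze: 25

```text
time_s: 25.98
position: [0.6829, 0.0041, 0.2359]
tool_rot: [[0.984, 0.001, -0.176], [0.176, 0.0, 0.984], [0.001, -1.0, 0.0]]
ft_force: [0.2, 2.1, 5.6]
grip_width: 0.0137
```

```bash
python3 - <<'E'
from h import *
st()
E
```

```text
t 25.98 p [682.9   4.1 235.9] rot [[0.984, 0.001, -0.176], [0.176, 0.0, 0.984], [0.001, -1.0, 0.0]] F [0.2 2.1 5.6] w 13.7 q [ -10.   36.   50.    0.   94. -110.]
```

>>> move_arm:
  targets: [-30, -6.5, 0, 0, 0, 0, -30.5, -1, 0, 0, 0, 0, -30.5, 4.5, 0, 0, 0, 0, -29, 9.5, 0, 0, 0, 0, -27, 14.5, 0, 0, 0, 0]

```text
time_s: 26.6
position: [0.5378, -0.0219, 0.2146]
tool_rot: [[0.984, 0.003, -0.175], [0.175, 0.0, 0.985], [0.003, -1.0, -0.0]]
ft_force: [5.0, 0.5, -4.2]
grip_width: 0.0135
```

```bash
python3 - <<'E'
from h import *
st()
E
```

```text
t 26.6 p [537.8 -21.9 214.6] rot [[0.984, 0.003, -0.175], [0.175, 0.0, 0.985], [0.003, -1.0, -0.0]] F [ 5.   0.5 -4.2] w 13.5 q [ -15.   22.   79.    0.   79. -115.]
```

>>> move_arm:
  targets: [-24, 19, 0, 0, 0, 0, -20.5, 23, 0, 0, 0, 0, -16, 26, 0, 0, 0, 0, -11.5, 28.5, 0, 0, 0, 0, 0, 0, 0, 0, 0, 0]

```text
time_s: 27.22
position: [0.466, -0.0348, 0.1164]
tool_rot: [[0.985, -0.004, -0.175], [0.175, 0.0, 0.985], [-0.004, -1.0, 0.001]]
ft_force: [-1.0, -0.9, -2.4]
grip_width: 0.0135
```

```bash
python3 - <<'E'
from h import *
go([459.2,-36.1,67],100.1)
im=get_image("wrist");cv2.imwrite("pics/w15.png",im["pixels"][:,:,::-1])
E
```

```text
t 27.23 p [466.  -34.8 116.4] rot [[0.985, -0.004, -0.175], [0.175, 0.0, 0.985], [-0.004, -1.0, 0.001]] F [-1.  -0.9 -2.4] w 13.5 q [ -19.   22.   98.   -0.   61. -119.]
turn k 0 [-0.001 -0.    -0.004]
turn k 180 [ 6.000e-03  3.141e+00 -2.000e-03]
shift in current tool axes [-6.8 49.5 -0.2] in turned axes [-7.  49.4 -0.1]
```

View pics/w15.png

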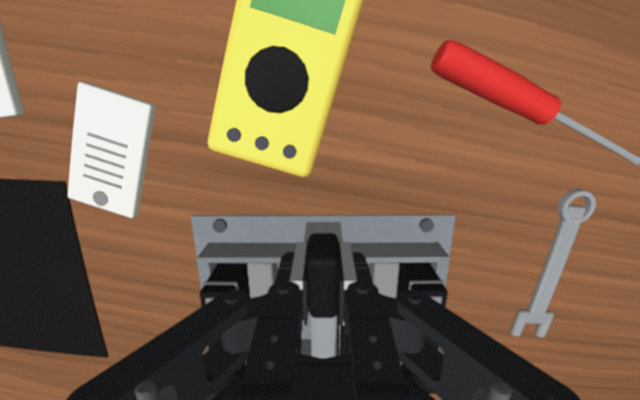

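>>> move_arm:
  targets: [-4, 20, 0, 0, 0, 0, -2, 16, 0, 0, 0, 0, -1, 10, 0, 0, 0, 0, 0, 3, 0, 0, 0, 0, 0, 0, 0, 0, 0, 0]

```text
time_s: 27.9
position: [0.4604, -0.0358, 0.069]
tool_rot: [[0.984, -0.0, -0.175], [0.175, -0.0, 0.984], [-0.0, -1.0, -0.0]]
ft_force: [-2.3, -1.3, -1.2]
grip_width: 0.0138
```

```bash
python3 - <<'E'
from h import *
go([459.2,-36.1,67],100.1)
im=get_image("scene");cv2.imwrite("pics/s16.png",cv2.resize(im["pixels"][80:280,200:450,::-1],None,fx=3.2,fy=3))
E
```

```text
t 27.9 p [460.4 -35.8  69. ] rot [[0.984, -0.0, -0.175], [0.175, -0.0, 0.984], [-0.0, -1.0, -0.0]] F [-2.3 -1.3 -1.2] w 13.8 q [ -19.   26.  102.   -0.   52. -119.]
turn k 0 [ 0.  0. -0.]
turn k 180 [-1.000e-03 -3.141e+00 -0.000e+00]
shift in current tool axes [-1.2  2.  -0.1] in turned axes [-1.2  2.  -0.1]
```

View pics/s16.png

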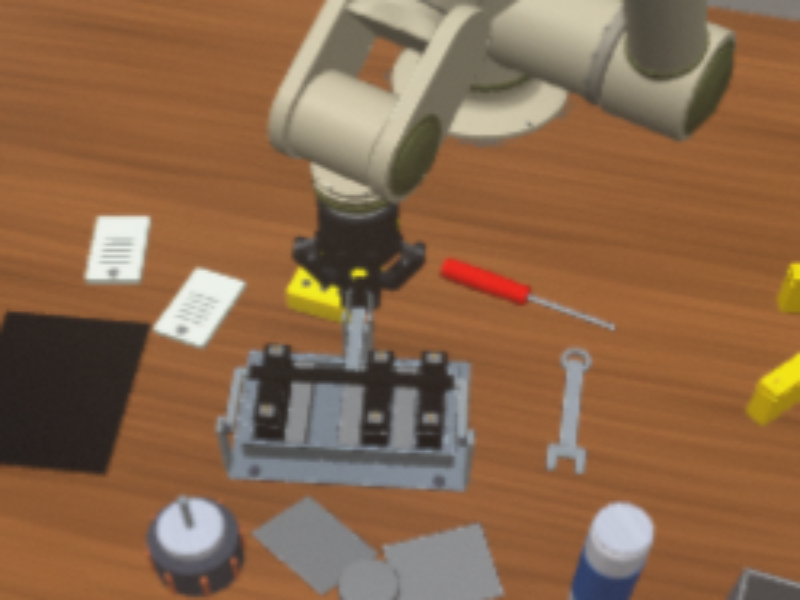

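>>> move_arm:
  targets: [0, 1.5, 0, 0, 0, 0, 0, 1.5, 0, 0, 0, 0, 0, 1, 0, 0, 0, 0, 0, 0, 0, 0, 0, 0, 0, 0, 0, 0, 0, 0]

```text
time_s: 28.58
position: [0.4605, -0.0358, 0.067]
tool_rot: [[0.984, 0.002, -0.176], [0.176, -0.001, 0.984], [0.002, -1.0, -0.001]]
ft_force: [-10.9, 0.4, 29.3]
grip_width: 0.0134
```

>>> move_arm:
  targets: [0, 0, 0, 0, 0, 0, 0, 0, 0, 0, 0, 0, 0, 0, 0, 0, 0, 0, 0, -30, 0, 0, 0, 0, 0, -60, 0, 0, 0, 0]
  hand: 0.1

```text
time_s: 29.2
position: [0.4595, -0.0355, 0.1543]
tool_rot: [[0.985, -0.005, -0.175], [0.175, 0.002, 0.985], [-0.004, -1.0, 0.003]]
ft_force: [0.3, 1.0, 1.2]
grip_width: 0.0467
```

>>> move_arm:
  targets: [0, -50, 0, 0, 0, 0, -30, 0, 0, 0, 0, 0, 0, 0, 0, 0, 0, 0, 0, 0, 0, 0, 0, 0, 0, 0, 0, 0, 0, 0]

```text
time_s: 29.82
position: [0.4313, -0.041, 0.2044]
tool_rot: [[0.984, -0.001, -0.175], [0.175, 0.0, 0.984], [-0.001, -1.0, 0.0]]
ft_force: [-0.8, 0.1, 0.3]
grip_width: 0.047
```

```bash
python3 - <<'E'
from h import *
st()
im,P,ray=cloud("wrist");cv2.imwrite("pics/w17.png",im["pixels"][:,:,::-1])
im,P,ray=cloud("wrist")
px=im["pixels"].astype(int)
m=(px.max(-1)<70)&(P[...,2]>.07)&(P[...,2]<.12)
n,l,s,c=cv2.connectedComponentsWithStats(m.astype(np.uint8))
for i in range(1,n):
    if s[i,4]>100: print("dark",c[i],s[i,4],rect(P[l==i][:,:2]),np.percentile(P[l==i][:,2],[5,50,95]))
m=(px.min(-1)>170)&(P[...,2]<.03)
n,l,s,c=cv2.connectedComponentsWithStats(m.astype(np.uint8))
for i in range(1,n):
    if s[i,4]>500: print("white",c[i],s[i,4],rect(P[l==i][:,:2]))
E
```

```text
t 29.82 p [431.3 -41.  204.4] rot [[0.984, -0.001, -0.175], [0.175, 0.0, 0.984], [-0.001, -1.0, 0.0]] F [-0.8  0.1  0.3] w 47.0 q [ -21.   12.   95.    0.   73. -121.]
dark [322.65126677 219.45454545] 671 (array([ 0.4578, -0.0356]), array([0.0381, 0.0137]), 10.2) [0.07883695 0.08772985 0.08902881]
dark [323.30321697 315.61875428] 1461 (array([ 0.5635, -0.0162]), array([0.1103, 0.0133]), -80.3) [0.07708293 0.08397789 0.08588766]
white [59.12245781 93.99286023] 4622 (array([ 0.3997, -0.3373]), array([0.1021, 0.0707]), 14.3)
white [164.74847918 166.08937763] 4274 (array([ 0.4626, -0.2171]), array([0.1053, 0.0651]), -8.8)
```

View pics/w17.png

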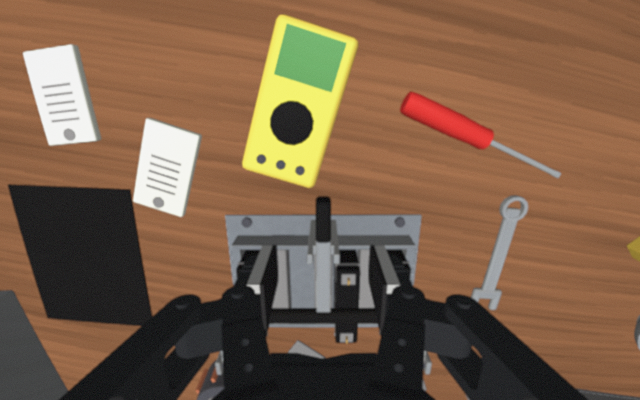

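```bash
cat >> h.py <<'E'
def covers(name="wrist",zlo=.004,zhi=.03):
    im,P,ray=cloud(name);px=im["pixels"].astype(int)
    m=(px.min(-1)>150)&(px.max(-1)-px.min(-1)<40)&(P[...,2]<zhi)&(P[...,2]>zlo)
    m=cv2.morphologyEx(m.astype(np.uint8),cv2.MORPH_CLOSE,np.ones((9,9)))
    n,l,s,c=cv2.connectedComponentsWithStats(m)
    for i in range(1,n):
        if s[i,4]>300:
            q=P[(l==i)&(P[...,2]<zhi)&(P[...,2]>zlo)];print(name,"white",np.round(c[i]),s[i,4],rect(q[:,:2]),"z",np.round(np.percentile(q[:,2],[10,50,90]),4))
    return im
E
python3 - <<'E'
from h import *
covers("top");covers("wrist",.007)
go([461,-216.5,150],81)
E
```

```text
top white [31. 85.] 323 (array([0.8409, 0.816 ]), array([0.186 , 0.0764]), 82.9) z [0.0064 0.0126 0.0286]
top white [ 45. 159.] 709 (array([0.6473, 0.7686]), array([0.2683, 0.1338]), -48.2) z [0.006  0.0156 0.0282]
top white [145. 187.] 619 (array([0.5669, 0.4795]), array([0.0843, 0.076 ]), -18.0) z [0.006  0.0132 0.0252]
top white [250. 213.] 355 (array([0.5007, 0.1953]), array([0.1567, 0.0304]), 2.8) z [0.005  0.0075 0.0108]
top white [400. 234.] 704 (array([ 0.4606, -0.2154]), array([0.0988, 0.0601]), -8.6) z [0.0071 0.0103 0.0138]
top white [442. 259.] 804 (array([ 0.3993, -0.3337]), array([0.0987, 0.0616]), 14.3) z [0.0071 0.0106 0.014 ]
top white [588. 372.] 2809 (array([ 0.117 , -0.7181]), array([0.1774, 0.1443]), -86.0) z [0.0221 0.0256 0.0284]
wrist white [60. 95.] 4828 (array([ 0.3991, -0.3324]), array([0.1   , 0.0617]), 14.2) z [0.0088 0.0099 0.0109]
wrist white [165. 167.] 4503 (array([ 0.4602, -0.2139]), array([0.1001, 0.0598]), -8.8) z [0.009 0.01  0.011]
wrist white [501. 251.] 1346 (array([0.4999, 0.194 ]), array([0.1559, 0.034 ]), 5.6) z [0.0071 0.0077 0.0087]
t 30.02 p [431.  -41.  204.6] rot [[0.984, -0.001, -0.175], [0.175, 0.0, 0.984], [-0.0, -1.0, 0.0]] F [0.6 0.4 1.4] w 47.3 q [ -21.   12.   95.    0.   73. -121.]
turn k 0 [-0.     0.333 -0.001]
turn k 180 [-1.000e-03 -2.808e+00  0.000e+00]
shift in current tool axes [  -1.2   54.5 -178.1] in turned axes [  57.1   54.6 -168.7]
```

>>> move_arm:
  targets: [0, 0, 0, 0, 0.165, 0, 0, 0, 0, 0, 0.165, 0, 19, 18, -56, 0, 0, 0, 19, 18, -56, 0, 0, 0, 19, 18, -55, 0, 0, 0]
  hand: 0.75

```text
time_s: 30.65
position: [0.4618, -0.2167, 0.1502]
tool_rot: [[0.988, 0.0, 0.153], [-0.153, -0.0, 0.988], [0.0, -1.0, -0.0]]
ft_force: [0.1, 0.5, -0.1]
grip_width: 0.0744
```

```bash
python3 - <<'E'
from h import *
st();im=get_image("wrist");im=covers("wrist",.007);cv2.imwrite("pics/w18.png",im["pixels"][:,:,::-1])
go([460.3,-215,4],81.2)
E
```

```text
t 30.65 p [ 461.8 -216.7  150.2] rot [[0.988, 0.0, 0.153], [-0.153, -0.0, 0.988], [0.0, -1.0, -0.0]] F [ 0.1  0.5 -0.1] w 74.4 q [ -38.   23.   89.    0.   68. -120.]
wrist white [188. 133.] 7235 (array([ 0.3991, -0.3324]), array([0.0997, 0.0602]), 14.0) z [0.009  0.01   0.0109]
wrist white [330. 179.] 6743 (array([ 0.4604, -0.2145]), array([0.0992, 0.0599]), -9.0) z [0.0092 0.0101 0.011 ]
t 30.75 p [ 461.7 -219.3  148.7] rot [[0.988, -0.002, 0.158], [-0.158, 0.0, 0.988], [-0.002, -1.0, 0.0]] F [ 0.1  0.6 -0. ] w 75.0 q [ -39.   23.   89.   -0.   68. -120.]
turn k 0 [-0.    -0.005 -0.002]
turn k 180 [ 3.000e-03  3.137e+00 -0.000e+00]
shift in current tool axes [ -1.8 144.7   4. ] in turned axes [ -2.1 144.7   4. ]
```

View pics/w18.png

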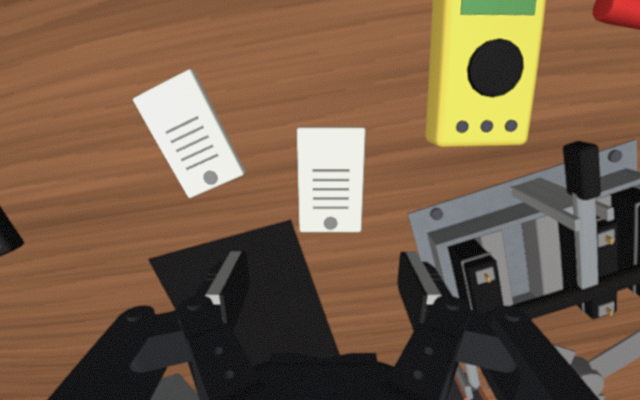

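>>> move_arm:
  targets: [-2, 40, 4, 0, -0.005, 0, 0, 45, 0, 0, 0, 0, 0, 35, 0, 0, 0, 0, 0, 12, 0, 0, 0, 0, 0, 0, 0, 0, 0, 0]

```text
time_s: 31.38
position: [0.4603, -0.2103, 0.019]
tool_rot: [[0.989, -0.0, 0.148], [-0.148, 0.0, 0.989], [-0.0, -1.0, 0.0]]
ft_force: [0.8, -0.2, -0.2]
grip_width: 0.0745
```

```bash
python3 - <<'E'
from h import *
im=get_image("wrist");cv2.imwrite("pics/w19.png",im["pixels"][:,:,::-1])
go([460.3,-215,4],81.2)
E
```

```text
t 31.43 p [ 460.7 -210.7   19.7] rot [[0.989, 0.001, 0.148], [-0.148, -0.001, 0.989], [0.001, -1.0, -0.001]] F [0.4 0.1 0.6] w 74.5 q [ -38.   34.   98.    0.   49. -119.]
turn k 0 [0.001 0.005 0.001]
turn k 180 [ 2.000e-03 -3.137e+00 -1.000e-03]
shift in current tool axes [ 0.3 15.7 -4.3] in turned axes [ 0.3 15.7 -4.3]
```

View pics/w19.png

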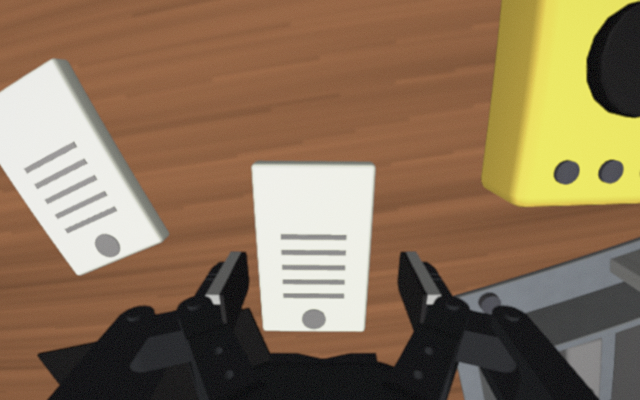

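>>> move_arm:
  targets: [0, 0, -4, 0, 0.005, 0, 0, 8, 0, 0, 0, 0, 0, 7, 0, 0, 0, 0, 0, 0, 0, 0, 0, 0, 0, 0, 0, 0, 0, 0]

```text
time_s: 32.05
position: [0.4596, -0.2145, 0.0038]
tool_rot: [[0.988, -0.0, 0.153], [-0.153, 0.0, 0.988], [-0.0, -1.0, 0.0]]
ft_force: [-0.5, -0.6, -0.3]
grip_width: 0.0746
```

>>> move_arm:
  targets: [0, 0, 0, 0, 0, 0, 0, 0, 0, 0, 0, 0, 0, 0, 0, 0, 0, 0, 0, 0, 0, 0, 0, 0, 0, 0, 0, 0, 0, 0]
  hand: -1
  squeeze: 30

```text
time_s: 32.67
position: [0.4597, -0.2145, 0.0042]
tool_rot: [[0.988, 0.0, 0.153], [-0.153, -0.0, 0.988], [0.0, -1.0, -0.0]]
ft_force: [-0.3, 0.5, 6.2]
grip_width: 0.0589
```

```bash
python3 - <<'E'
from h import *
im=get_image("wrist");cv2.imwrite("pics/w20.png",im["pixels"][:,:,::-1])
go([601,-323,104],97.6)
E
```

```text
t 32.73 p [ 459.7 -214.5    4.2] rot [[0.988, 0.0, 0.153], [-0.153, -0.0, 0.988], [0.0, -1.0, -0.0]] F [-2.3  0.4  6. ] w 59.2 q [ -38.   35.   98.   -0.   47. -120.]
turn k 0 [ 0.    -0.286  0.   ]
turn k 180 [-1.000e-03  2.855e+00  0.000e+00]
shift in current tool axes [156.3 -99.7 -85.6] in turned axes [ 125.7  -99.8 -126.2]
```

View pics/w20.png

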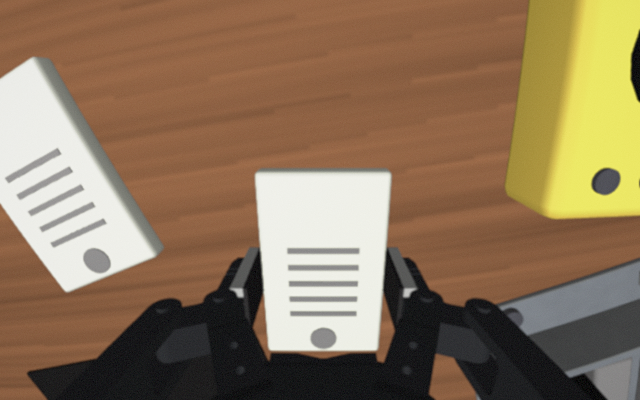

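>>> move_arm:
  targets: [0, -30, 0, 0, 0, 0, 0, -40, 0, 0, -0.143, 0, 0, -30, 0, 0, -0.143, 0, 40, 0, -40, 0, 0, 0, 40, 0, -40, 0, 0, 0]

```text
time_s: 33.35
position: [0.5506, -0.284, 0.1045]
tool_rot: [[0.991, 0.001, -0.132], [0.132, -0.001, 0.991], [0.001, -1.0, -0.001]]
ft_force: [-0.3, -0.2, -0.9]
grip_width: 0.0592
```

>>> move_arm:
  targets: [40, 0, -40, 0, 0, 0, 6, 0, -6, 0, 0, 0, 0, 40, 0, 0, 0, 0, 0, 0, 0, 0, 0, 0, 0, 0, 0, 0, 0, 0]

```text
time_s: 33.98
position: [0.6012, -0.3228, 0.0651]
tool_rot: [[0.991, 0.001, -0.132], [0.132, -0.001, 0.991], [0.001, -1.0, -0.001]]
ft_force: [0.3, 0.9, 0.0]
grip_width: 0.0591
```

```bash
python3 - <<'E'
from h import *
im=get_image("wrist");cv2.imwrite("pics/w21.png",im["pixels"][:,:,::-1])
go([601,-323,8],97.6)
E
```

```text
t 34.02 p [ 601.5 -323.    65.7] rot [[0.991, 0.002, -0.132], [0.132, -0.001, 0.991], [0.002, -1.0, -0.002]] F [ 0.3  0.7 -0.6] w 59.3 q [ -38.   43.   64.   -0.   72. -136.]
turn k 0 [ 0.002 -0.     0.002]
turn k 180 [-3.000e-03  3.141e+00  3.000e-03]
shift in current tool axes [-0.6 57.7  0.1] in turned axes [-0.5 57.7  0. ]
```

View pics/w21.png

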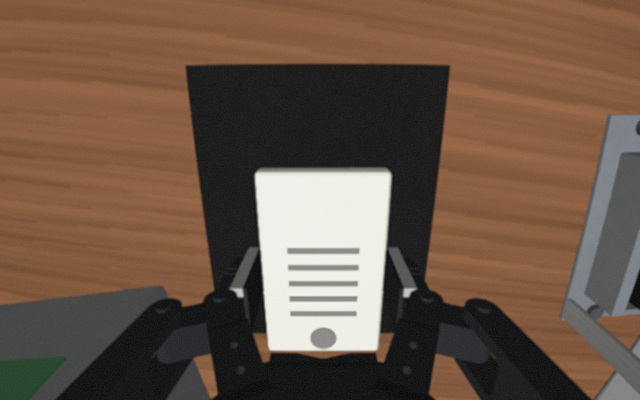

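```bash
python3 - <<'E'
from h import *
for n in ["scene","wrist"]:
    im,P,ray=cloud(n)
    X,Y,Z=P[...,0],P[...,1],P[...,2]
    m=(Z>.03)&(Z<.3)&(X>.5)&(X<.75)&(Y<-.375)&(Y>-.5)
    q=P[m];d=np.hypot(q[:,0]-.601,q[:,1]+.323);i=np.argsort(d)[:300:30];print(n,len(q));print(np.round(q[i],3).tolist())
E
```

```text
scene 929
[[0.602, -0.375, 0.132], [0.612, -0.379, 0.167], [0.609, -0.384, 0.167], [0.673, -0.434, 0.062], [0.683, -0.43, 0.109], [0.689, -0.428, 0.037], [0.695, -0.426, 0.063], [0.702, -0.423, 0.052], [0.692, -0.435, 0.135], [0.709, -0.423, 0.09]]
wrist 12564
[[0.602, -0.375, 0.14], [0.603, -0.375, 0.136], [0.598, -0.375, 0.134], [0.6, -0.375, 0.138], [0.602, -0.375, 0.134], [0.605, -0.375, 0.14], [0.606, -0.375, 0.138], [0.597, -0.375, 0.138], [0.602, -0.375, 0.135], [0.6, -0.376, 0.137]]
```

>>> move_arm:
  targets: [0, 25, 0, 0, 0, 0, 0, 20, 0, 0, 0, 0, 0, 9, 0, 0, 0, 0, 0, 3, 0, 0, 0, 0, 0, 0, 0, 0, 0, 0]

```text
time_s: 34.75
position: [0.6014, -0.323, 0.0077]
tool_rot: [[0.991, 0.001, -0.132], [0.132, -0.001, 0.991], [0.001, -1.0, -0.001]]
ft_force: [0.7, -0.4, -0.6]
grip_width: 0.0592
```

```bash
python3 - <<'E'
from h import *
st()
E
```

```text
t 34.75 p [ 601.4 -323.     7.7] rot [[0.991, 0.001, -0.132], [0.132, -0.001, 0.991], [0.001, -1.0, -0.001]] F [ 0.7 -0.4 -0.6] w 59.2 q [ -38.   47.   67.   -0.   66. -136.]
```

>>> move_arm:
  targets: [0, 0.5, 0, 0, 0, 0, 0, 0, 0, 0, 0, 0, 0, 0, 0, 0, 0, 0, 0, 0, 0, 0, 0, 0, 0, 0, 0, 0, 0, 0]
  hand: 0.65

```text
time_s: 35.38
position: [0.6011, -0.3228, 0.0064]
tool_rot: [[0.991, -0.0, -0.132], [0.132, -0.0, 0.991], [-0.0, -1.0, -0.0]]
ft_force: [0.3, -0.8, 0.7]
grip_width: 0.0704
```

>>> move_arm:
  targets: [0, -20, 0, 0, 0, 0, 0, -50, 0, 0, 0, 0, 0, -50, 0, 0, 0, 0, 0, -25, 0, 0, 0, 0, 0, 0, 0, 0, 0, 0]

```text
time_s: 36.0
position: [0.6017, -0.3232, 0.1534]
tool_rot: [[0.991, 0.003, -0.132], [0.132, -0.003, 0.991], [0.003, -1.0, -0.003]]
ft_force: [0.5, -0.1, -1.1]
grip_width: 0.0707
```

```bash
python3 - <<'E'
from h import *
get_image("wrist");im=covers("wrist",.007);cv2.imwrite("pics/w22.png",im["pixels"][:,:,::-1])
go([399.3,-333,150],104)
E
```

```text
wrist white [322. 183.] 6728 (array([ 0.6024, -0.3222]), array([0.1002, 0.0602]), 7.6) z [0.0122 0.0131 0.0141]
wrist white [536. 207.] 2158 (array([ 0.5977, -0.1226]), array([0.1305, 0.0353]), 18.3) z [0.0099 0.0195 0.0281]
wrist white [591. 342.] 6280 (array([0.7484, 0.0297]), array([0.1895, 0.0935]), 52.8) z [0.0115 0.0207 0.0272]
t 36.1 p [ 600.7 -322.5  150.1] rot [[0.991, -0.001, -0.132], [0.132, 0.001, 0.991], [-0.001, -1.0, 0.001]] F [-1.3  0.  -0. ] w 70.4 q [ -38.   39.   59.   -0.   83. -136.]
turn k 0 [-0.001 -0.112 -0.001]
turn k 180 [ 2.000e-03  3.029e+00 -2.000e-03]
shift in current tool axes [-201.     0.3   16.1] in turned axes [-1.98e+02  1.00e-01  3.85e+01]
```

View pics/w22.png

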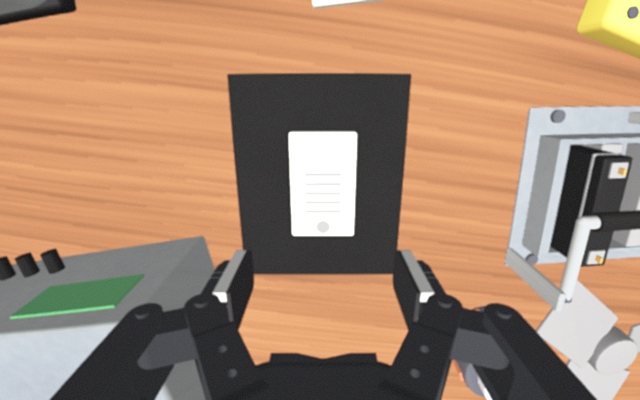

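>>> move_arm:
  targets: [0, 0, 0, 0, -0.112, 0, -50, 0, 10, 0, 0, 0, -50, 0, 10, 0, 0, 0, -50, 0, 10, 0, 0, 0, -48, 0, 8, 0, 0, 0]
  hand: 0.75

```text
time_s: 36.72
position: [0.3977, -0.333, 0.1497]
tool_rot: [[0.97, -0.002, -0.242], [0.242, 0.002, 0.97], [-0.001, -1.0, 0.003]]
ft_force: [0.5, -0.1, 0.9]
grip_width: 0.075
```

>>> move_arm:
  targets: [0, 0, 0, 0, 0, 0, 0, 0, 0, 0, 0, 0, 0, 0, 0, 0, 0, 0, 0, 0, 0, 0, 0, 0, 0, 0, 0, 0, 0, 0]

```text
time_s: 37.35
position: [0.4001, -0.3336, 0.1512]
tool_rot: [[0.97, -0.0, -0.242], [0.242, 0.0, 0.97], [-0.0, -1.0, 0.0]]
ft_force: [0.7, 0.1, 0.1]
grip_width: 0.0749
```

```bash
python3 - <<'E'
from h import *
get_image("wrist");im=covers("wrist",.007);cv2.imwrite("pics/w23.png",im["pixels"][:,:,::-1])
go([399.3,-333,4],104)
E
```

```text
wrist white [323. 180.] 6655 (array([ 0.3992, -0.3327]), array([0.1004, 0.0599]), 14.0) z [0.0092 0.0101 0.011 ]
wrist white [290. 335.] 2037 (array([ 0.5858, -0.3242]), array([0.0692, 0.0597]), 8.1) z [0.0121 0.013  0.0138]
t 37.45 p [ 400.  -333.7  151.3] rot [[0.97, -0.0, -0.242], [0.242, 0.0, 0.97], [-0.0, -1.0, 0.0]] F [-0.3 -0.3 -0.6] w 74.9 q [ -53.   24.   87.   -0.   69. -157.]
turn k 0 [-0.  0. -0.]
turn k 180 [-0.    -3.141  0.   ]
shift in current tool axes [ -0.5 147.3   0.8] in turned axes [ -0.5 147.3   0.8]
```

View pics/w23.png

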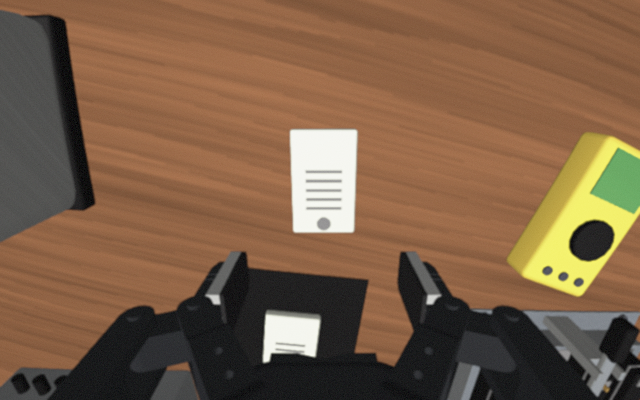

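>>> move_arm:
  targets: [-1, 40, 1, 0, 0, 0, 0, 45, 0, 0, 0, 0, 0, 40, 0, 0, 0, 0, 0, 17, 0, 0, 0, 0, 0, 5, 0, 0, 0, 0]

```text
time_s: 38.08
position: [0.3984, -0.3328, 0.0035]
tool_rot: [[0.97, -0.001, -0.242], [0.242, 0.001, 0.97], [-0.001, -1.0, 0.001]]
ft_force: [-0.9, 0.6, 0.6]
grip_width: 0.0747
```

>>> move_arm:
  targets: [0, 0, 0, 0, 0, 0, 0, 0, 0, 0, 0, 0, 0, 0, 0, 0, 0, 0, 0, 0, 0, 0, 0, 0, 0, 0, 0, 0, 0, 0]
  hand: -1

```text
time_s: 38.7
position: [0.3987, -0.3333, 0.0049]
tool_rot: [[0.97, 0.001, -0.242], [0.242, -0.001, 0.97], [0.0, -1.0, -0.001]]
ft_force: [-0.8, 1.3, 5.7]
grip_width: 0.0592
```

```bash
python3 - <<'E'
from h import *
im=get_image("wrist");cv2.imwrite("pics/w24.png",im["pixels"][:,:,::-1])
go([601.5,-322.5,100],97.6)
E
```

```text
t 38.75 p [ 398.7 -333.3    4.8] rot [[0.97, 0.001, -0.242], [0.242, -0.001, 0.97], [0.0, -1.0, -0.001]] F [-0.7 -0.1  6.3] w 59.0 q [ -53.   36.   96.   -0.   48. -157.]
turn k 0 [0.001 0.112 0.   ]
turn k 180 [ 1.00e-03 -3.03e+00 -1.00e-03]
shift in current tool axes [199.4 -95.  -38.7] in turned axes [202.4 -95.2 -16.1]
```

View pics/w24.png

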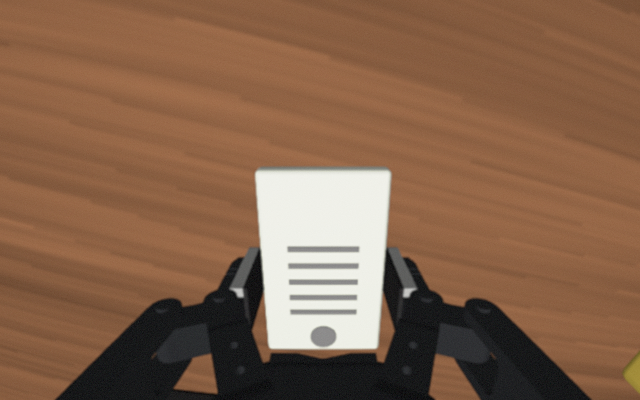

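>>> move_arm:
  targets: [0, -30, 0, 0, 0, 0, 0, -40, 0, 0, 0.112, 0, 0, -25, 0, 0, 0, 0, 50, 0, -4, 0, 0, 0, 50, 0, -4, 0, 0, 0]

```text
time_s: 39.38
position: [0.4998, -0.3279, 0.0999]
tool_rot: [[0.991, 0.0, -0.131], [0.131, -0.001, 0.991], [0.0, -1.0, -0.001]]
ft_force: [0.9, -1.7, 0.2]
grip_width: 0.0589
```

>>> move_arm:
  targets: [50, 0, -4, 0, 0, 0, 50, 0, -4, 0, 0, 0, 2.5, 20, 0, 0, 0, 0, 0, 25, 0, 0, 0, 0, 0, 0, 0, 0, 0, 0]

```text
time_s: 40.0
position: [0.6005, -0.3214, 0.0522]
tool_rot: [[0.991, -0.004, -0.132], [0.132, 0.003, 0.991], [-0.003, -1.0, 0.003]]
ft_force: [0.1, 0.0, -0.7]
grip_width: 0.0588
```

>>> move_arm:
  targets: [0, 0, 0, 0, 0, 0, 0, 0, 0, 0, 0, 0, 0, 0, 0, 0, 0, 0, 0, 0, 0, 0, 0, 0, 0, 0, 0, 0, 0, 0]

```text
time_s: 40.62
position: [0.6014, -0.3222, 0.0545]
tool_rot: [[0.991, 0.0, -0.132], [0.132, -0.0, 0.991], [0.0, -1.0, -0.0]]
ft_force: [-0.6, -0.7, -0.1]
grip_width: 0.0593
```

```bash
python3 - <<'E'
from h import *
im=get_image("wrist");cv2.imwrite("pics/w25.png",im["pixels"][:,:,::-1])
im=get_image("scene");cv2.imwrite("pics/s25.png",cv2.resize(im["pixels"][120:280,120:360,::-1],None,fx=3.2,fy=3))
go([601.7,-322.5,18],97.6)
E
```

```text
t 40.73 p [ 601.4 -322.2   54.4] rot [[0.991, 0.0, -0.132], [0.132, -0.0, 0.991], [0.0, -1.0, -0.0]] F [ 0.7  0.5 -0.8] w 58.9 q [ -38.   44.   65.   -0.   71. -136.]
turn k 0 [ 0. -0.  0.]
turn k 180 [-0.     3.141  0.   ]
shift in current tool axes [ 0.3 36.4 -0.3] in turned axes [ 0.3 36.4 -0.3]
```

View pics/w25.png

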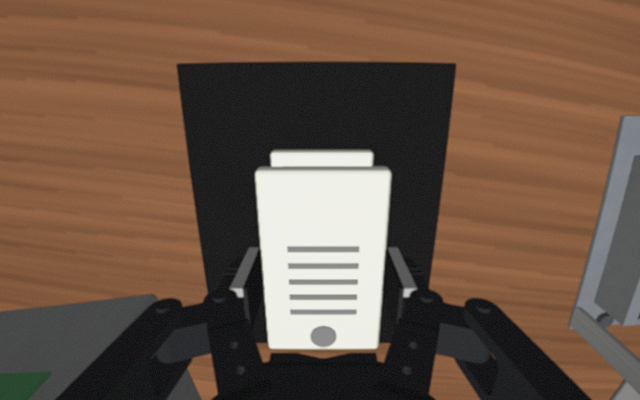

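View pics/s25.png

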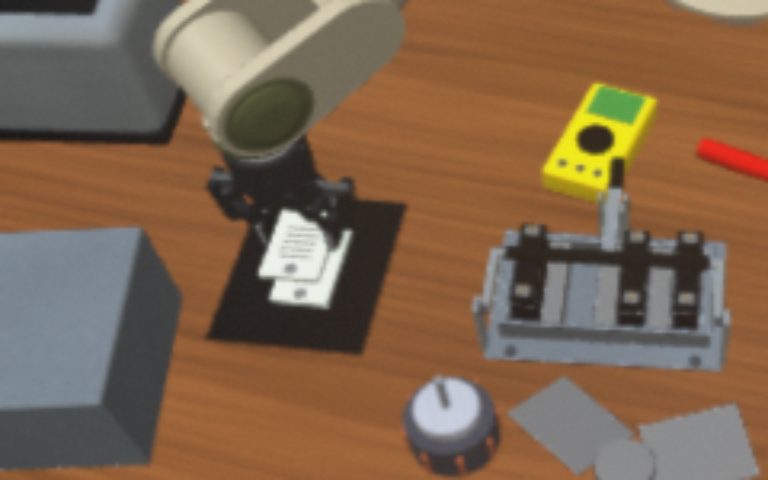

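```bash
python3 - <<'E'
from h import *
im,P,ray=cloud("wrist")
a=sub(ray,271,152,.013);b=sub(ray,373,152,.013);m=(a+b)/2;print(a,b,"centre est",m+.05*np.array([.991,.132,0]))
a=sub(ray,256,170,.0595);b=sub(ray,390,170,.0595);m=(a+b)/2;print(a,b,"held est",m+.05*np.array([.991,.132,0]))
E
```

```text
[ 0.55669645 -0.35727351  0.013     ] [ 0.54894059 -0.29907464  0.013     ] centre est [ 0.60236852 -0.32157407  0.013     ]
[ 0.55583564 -0.35640908  0.0595    ] [ 0.5481906  -0.29905543  0.0595    ] held est [ 0.60156312 -0.32113225  0.0595    ]
```

Aligned within 1 mm. Lower.

>>> move_arm:
  targets: [0.5, 18, 0, 0, 0, 0, 0, 12, 0, 0, 0, 0, 0, 5, 0, 0, 0, 0, 0, 1.5, 0, 0, 0, 0, 0, 0, 0, 0, 0, 0]

```text
time_s: 41.4
position: [0.602, -0.3222, 0.0179]
tool_rot: [[0.991, 0.0, -0.132], [0.132, -0.0, 0.991], [0.0, -1.0, -0.0]]
ft_force: [-0.4, 0.4, 1.1]
grip_width: 0.059
```

```bash
python3 - <<'E'
from h import *
st()
E
```

```text
t 41.4 p [ 602.  -322.2   17.9] rot [[0.991, 0.0, -0.132], [0.132, -0.0, 0.991], [0.0, -1.0, -0.0]] F [-0.4  0.4  1.1] w 59.0 q [ -38.   47.   66.   -0.   67. -136.]
```

>>> move_arm:
  targets: [0, 0, 0, 0, 0, 0, 0, 0, 0, 0, 0, 0, 0, 0, 0, 0, 0, 0, 0, 0, 0, 0, 0, 0, 0, 0, 0, 0, 0, 0]
  hand: 0.6

```text
time_s: 42.02
position: [0.6019, -0.3222, 0.0179]
tool_rot: [[0.991, 0.0, -0.132], [0.132, -0.0, 0.991], [0.0, -1.0, -0.0]]
ft_force: [0.7, -0.3, -0.9]
grip_width: 0.0684
```

>>> move_arm:
  targets: [0, -20, 0, 0, 0, 0, 0, -50, 0, 0, 0, 0, 0, -50, 0, 0, 0, 0, 0, -40, 0, 0, 0, 0, 0, 0, 0, 0, 0, 0]

```text
time_s: 42.65
position: [0.6028, -0.3228, 0.1817]
tool_rot: [[0.991, 0.006, -0.132], [0.132, -0.004, 0.991], [0.005, -1.0, -0.005]]
ft_force: [-0.8, 0.7, 0.4]
grip_width: 0.0684
```

>>> move_arm:
  targets: [-60, 0, 0, 0, 0, 0, -60, 0, 0, 0, 0, 0, -60, 0, 0, 0, 0, 0, 0, 0, 0, 0, 0, 0, 0, 0, 0, 0, 0, 0]

```text
time_s: 43.28
position: [0.4237, -0.3459, 0.1775]
tool_rot: [[0.991, 0.0, -0.131], [0.131, 0.0, 0.991], [0.0, -1.0, 0.0]]
ft_force: [0.2, -0.0, -0.0]
grip_width: 0.0682
```

```bash
python3 - <<'E'
from h import *
get_image("wrist");st();im=covers("wrist",.007,.05);cv2.imwrite("pics/w26.png",im["pixels"][:,:,::-1])
im=covers("top",.004,.04)
cv2.imwrite("pics/t26.png",im["pixels"][:,:,::-1])
im,P,_=cloud("scene");cv2.imwrite("pics/s26.png",cv2.resize(im["pixels"][120:290,140:480,::-1],None,fx=2.35,fy=2.8))
E
```

```text
t 43.33 p [ 424.2 -345.8  177.4] rot [[0.991, 0.0, -0.132], [0.132, 0.0, 0.991], [0.0, -1.0, 0.0]] F [0.3 0.3 0.1] w 67.9 q [ -52.   25.   81.    0.   75. -149.]
wrist white [568. 311.] 1724 (array([ 0.5397, -0.0467]), array([0.1468, 0.0804]), 56.5) z [0.0308 0.0321 0.0331]
wrist white [323. 320.] 3607 (array([ 0.5983, -0.3215]), array([0.0955, 0.0596]), 7.8) z [0.0201 0.0231 0.024 ]
top white [ 38. 135.] 1505 (array([0.7248, 0.7813]), array([0.3213, 0.2267]), 6.0) z [0.0061 0.0234 0.0317]
top white [439. 184.] 773 (array([ 0.6024, -0.3244]), array([0.0995, 0.0663]), 6.8) z [0.0199 0.0236 0.0271]
top white [146. 187.] 549 (array([0.5655, 0.4798]), array([0.0848, 0.0587]), 0.7) z [0.006  0.0128 0.027 ]
top white [250. 213.] 350 (array([0.5005, 0.1933]), array([0.1561, 0.0307]), 4.7) z [0.005  0.0075 0.0111]
top white [588. 371.] 2799 (array([ 0.1167, -0.7216]), array([0.1808, 0.1443]), -86.2) z [0.0224 0.0257 0.0289]
```

View pics/w26.png

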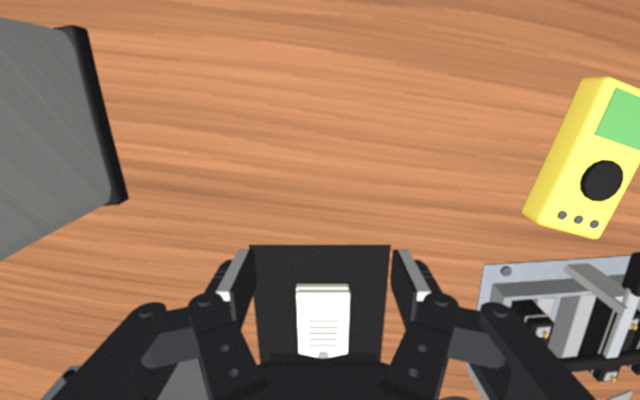

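View pics/t26.png

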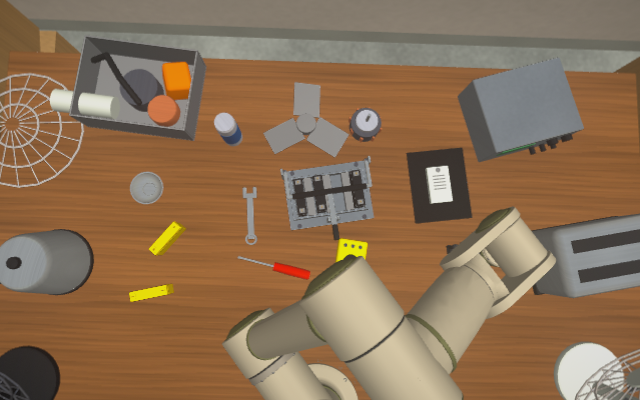

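View pics/s26.png

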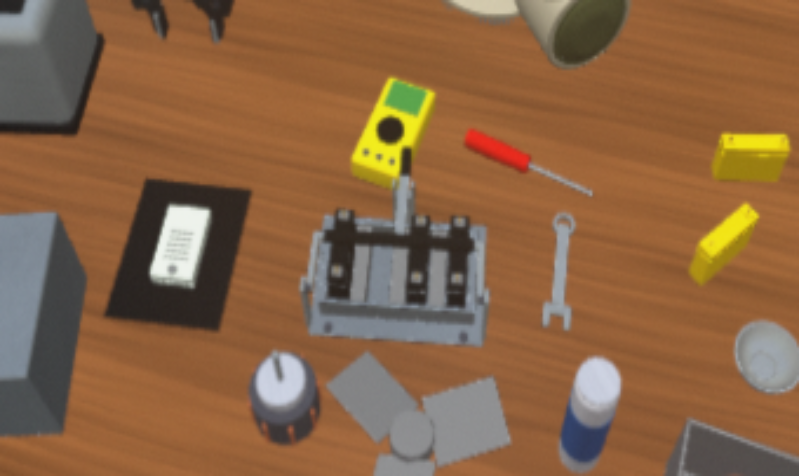

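```bash
python3 - <<'E'
from h import *
for n in ["top","scene"]:
    im,P,_=cloud(n);px=im["pixels"].astype(int)
    m=(px.max(-1)<75)&(P[...,2]>.075)&(P[...,2]<.2)&(abs(P[...,0]-.51)<.09)&(abs(P[...,1]+.02)<.12)
    k,l,s,c=cv2.connectedComponentsWithStats(m.astype(np.uint8))
    for i in range(1,k):
        if s[i,4]>20: print(n,c[i],s[i,4],rect(P[l==i][:,:2]),np.median(P[l==i][:,2]))
st(); covers("top",.015,.04)
E
```

```text
top [328.88010204 190.83418367] 392 (array([ 0.5653, -0.0168]), array([0.1908, 0.0152]), -80.0) 0.08414336955409307
top [335.29411765 231.94117647] 68 (array([ 0.4582, -0.0355]), array([0.037 , 0.0121]), 10.2) 0.08724445235992506
scene [312.44827586 177.13793103] 29 (array([ 0.4613, -0.0335]), array([0.032 , 0.0097]), 14.5) 0.0858398390031655
scene [309.46712803 205.48096886] 289 (array([ 0.5679, -0.0163]), array([0.1894, 0.0176]), -80.6) 0.08212811360045214
t 43.58 p [ 424.1 -345.7  177.5] rot [[0.991, -0.0, -0.133], [0.133, 0.0, 0.991], [-0.0, -1.0, 0.0]] F [-0.9  0.2 -0.1] w 68.4 q [ -52.   25.   81.    0.   75. -149.]
top white [ 35. 131.] 893 (array([0.7238, 0.7908]), array([0.2777, 0.1898]), 4.7) z [0.0221 0.0276 0.0336]
top white [439. 184.] 757 (array([ 0.6018, -0.3211]), array([0.0987, 0.0591]), 7.0) z [0.0203 0.0237 0.0272]
top white [588. 371.] 2797 (array([ 0.1172, -0.7186]), array([0.1771, 0.1439]), -87.6) z [0.0223 0.0258 0.0291]
```

Frame is level (grip top 87–88 mm, expected 88), the pile is square, batteries are seated. Handing in.

```bash
python3 -c "
from rig import env
print(env.close_job())"
```

```text
the job is handed in; nothing more can be done
None
```

I finished the job and handed it in at about 44 s of the 210 s allowed; no verdict is reported.

- **Frame opened:** it was already raised about 22° at the start. I gripped it and swung it back to about 107°.
- **Batteries:** three were on the bench, and they now stand in slots 0, 2 and 3. Their tops read 66 mm, as expected for fully seated, and they lie within about 2–3 mm of the slot centres by camera. The last one went in with about 19 N of downward push before I let go.
- **Frame closed:** I pushed it down until it met its stop at about 29 N. Both fixed cameras then read it level: the grip's top read 86–88 mm against the expected 88 mm.
- **Covers:** there were two. They are stacked near the middle of the mat at about (0.602, -0.322), roughly 1 mm apart and parallel. The pile's top is at about 23–24 mm. No knocked cover was seen.
- **Everything else on the bench:** nothing looked moved in the last pictures, though I did not measure those positions. The arm was clear of everything at the end.

Two readings disagreed. The wrist and top cameras differed by about 2 mm on the tray's position, which I settled by feel when gripping the frame. One top-camera reading of the pile was about 3 mm off the others, and its outline came out too wide.

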